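# Weigh out ballast cassettes and lock them in the carrier

### The job

Slide the carrier's retaining bar fully open, then heft every ballast cassette on the table, since they look alike but hold different amounts of shot: seat each one that weighs more than 500 g flat and square in a pocket of the carrier (any pocket, one each), and lay each lighter one flat on the floor of the white tray. When all are sorted, slide the bar back over the pockets until you feel it meet its stop. Leave the other things on the table where they are.

Things in the scene. Friction and masses are not known exactly. Their poses are not given: they have to be found in the camera images.
- carrier: Aluminium carrier fixed to the table, place and yaw vary. Origin on the table under the middle of its row of five pockets. Base plate 8 mm thick, -50 to +110 mm in x, +-172 mm in y. Pockets in a row along y, 60 mm apart, each 84 mm (x) by 54 mm (y) inside, 2 mm larger than a cassette on every side; walls 12 mm high, tops 20 mm above the table. The bar's bed is on the +x side.
- pocket1 (a point): Centre of the floor of pocket 1 (y = -120 mm in the carrier's frame), 8 mm above the table; axes as the carrier's. Cassettes lie with their long side along x, either way round.
- pocket2 (a point): Centre of the floor of pocket 2 (y = -60 mm in the carrier's frame), 8 mm above the table; axes as the carrier's. Cassettes lie with their long side along x, either way round.
- pocket3 (a point): Centre of the floor of pocket 3 (y = 0 mm in the carrier's frame), 8 mm above the table; axes as the carrier's. Cassettes lie with their long side along x, either way round.
- pocket4 (a point): Centre of the floor of pocket 4 (y = 60 mm in the carrier's frame), 8 mm above the table; axes as the carrier's. Cassettes lie with their long side along x, either way round.
- pocket5 (a point): Centre of the floor of pocket 5 (y = 120 mm in the carrier's frame), 8 mm above the table; axes as the carrier's. Cassettes lie with their long side along x, either way round.
- bar (a joint): Travel of the steel retaining bar along the carrier's +x, in m: 0 = closed at its stop, over the pockets' +x ends; 0.05 = fully open at its other stop, clear of the pockets. About 2 N of friction; stays where left. Spans the row, 24 mm wide, underside 40 mm and top 48 mm above the table; closed, it covers the last 13 mm of a seated cassette, 4 mm over it; an unseated one blocks it.
- tab (a point): Centre of the black tab that stands on the middle of the bar, for pushing or pinching from above: 12 mm thick along the carrier's x, 40 mm wide along its y, 36 mm tall (48 to 84 mm above the table). Axes as the carrier's.
- tray: White open tray fixed to the table, outside 124 mm (x) by 314 mm (y), walls 5 mm thick, rim 24 mm above the table, floor 5 mm above the table; origin on the table under its centre. It takes five cassettes side by side along its y. Tray and carrier may stand on either side.
- cassette1_mid (a point): Ballast cassette 1 (may be absent): sealed brass box 80 (its x) by 50 (y) by 28 mm tall, with a black grip rib in the middle of its top, 40 mm long (x), 14 mm thick (y), 30 mm tall; 58 mm tall in all. The point is 29 mm above its underside, at the rib's foot. All look the same; weight is 150 to 850 g, not by number. Four or five of six are present.
- cassette2_mid (a point): Ballast cassette 2 (may be absent): sealed brass box 80 (its x) by 50 (y) by 28 mm tall, with a black grip rib in the middle of its top, 40 mm long (x), 14 mm thick (y), 30 mm tall; 58 mm tall in all. The point is 29 mm above its underside, at the rib's foot. All look the same; weight is 150 to 850 g, not by number. Four or five of six are present.
- cassette3_mid (a point): Ballast cassette 3 (may be absent): sealed brass box 80 (its x) by 50 (y) by 28 mm tall, with a black grip rib in the middle of its top, 40 mm long (x), 14 mm thick (y), 30 mm tall; 58 mm tall in all. The point is 29 mm above its underside, at the rib's foot. All look the same; weight is 150 to 850 g, not by number. Four or five of six are present.
- cassette4_mid (a point): Ballast cassette 4 (may be absent): sealed brass box 80 (its x) by 50 (y) by 28 mm tall, with a black grip rib in the middle of its top, 40 mm long (x), 14 mm thick (y), 30 mm tall; 58 mm tall in all. The point is 29 mm above its underside, at the rib's foot. All look the same; weight is 150 to 850 g, not by number. Four or five of six are present.
- cassette5_mid (a point): Ballast cassette 5 (may be absent): sealed brass box 80 (its x) by 50 (y) by 28 mm tall, with a black grip rib in the middle of its top, 40 mm long (x), 14 mm thick (y), 30 mm tall; 58 mm tall in all. The point is 29 mm above its underside, at the rib's foot. All look the same; weight is 150 to 850 g, not by number. Four or five of six are present.
- cassette6_mid (a point): Ballast cassette 6 (may be absent): sealed brass box 80 (its x) by 50 (y) by 28 mm tall, with a black grip rib in the middle of its top, 40 mm long (x), 14 mm thick (y), 30 mm tall; 58 mm tall in all. The point is 29 mm above its underside, at the rib's foot. All look the same; weight is 150 to 850 g, not by number. Four or five of six are present.
- mirror_a: Bystander, not to be disturbed: mirror mount on a post (base plate 75 x 40 mm, about 120 mm tall). Origin at its underside.
- mirror_b: Bystander, not to be disturbed: mirror mount on a post (base plate 75 x 40 mm, about 130 mm tall). Origin at its underside.
- mirror_c: Bystander, not to be disturbed: mirror mount on a post (base plate 75 x 40 mm, about 110 mm tall). Origin at its underside.
- lens_jar: Bystander, not to be disturbed: clear jar with black lid (56 mm across, 60 mm tall). Origin at its underside.
- canister: Bystander, not to be disturbed: small black canister (30 mm across, 30 mm tall). Origin at its underside.
- driver: Bystander, not to be disturbed: screwdriver (160 mm long, lying). Origin at its middle region, on the table.
- post: Bystander, not to be disturbed: steel post on a round foot (40 mm across, 108 mm tall). Origin at its underside.
Not all that is in view belongs to the job. What is shaped like the part that bears cassette4_mid but blue, orange or pink is not meant.

How it is judged:
By the outcome, as a careful person would: the job done as asked, in the order asked, and still so for the second after the job is handed in, with the robot touching nothing.
Of cassette1, cassette2, cassette3, cassette4, cassette5, cassette6 only 4 to 5 are there at a start; the rules pass over those that are not, and their reading is None.
At some moment in a run one of cassette1, cassette2, cassette3, cassette4, cassette5, cassette6 may be knocked a few centimetres aside while the robot is not near it.
Once in a run the grip may slacken for a moment while it holds something.
It also fails if it takes over 200 s, if anything falls off the work surface, if the arm or the gripper's body presses on something with over 40 N, if the wrist force passes 120 N, or if a joint passes its speed limit or range.

### The arm

A 6-joint arm with a two-finger parallel gripper is mounted at the origin on the work surface. World frame = base frame: x ahead of the robot, y to its left, z up, the work surface at z = 0. Lengths are in m, angles in rad, forces in N, time in s.
With the tool pointing down it reaches from about 0.35 to 0.775 m from the base axis. Payload 5.5 kg.
Tool frame: the origin (TCP) lies on the centre line of the jaws, within the pads' length; the fingertips stand 17 mm ahead of it and the grasp point (between the pads) lies 2 mm behind it; z points along the fingers, y is the direction in which the jaws open and shut (so a half turn about z gives the same grasp; the last joint's range is limited). The gripper opens to 85 mm and grips with 20 to 120 N. Pads are 22 mm wide; open, the fingers measure 114 mm over their backs; the gripper's body (76 mm by 85 mm) begins 54 mm behind the grasp point. The pads swing forward as they close: fully open they stand 13 mm farther back than shut.
Start: joints at [-0.14, 0.313, 0.046, 1.304, 0, 1.431], TCP at [0.575, -0, 0.248] pointing down, gripper open.
Joint ranges: [-2.76, 2.76], [-0.86, 1.69], [-1.03, 1.26], [-2.2, 2.34], [-1.47, 1.5], [-3.14, 3.14]. Speed limits (rad/s): [2.57, 2.57, 3.14, 3.14, 3.14, 3.14].

### API

Orientations are given as a unit quaternion [w, x, y, z].
In Python, from workcell import env gives the robot as it stands.
- The arm moves only by the tool servo_tool, never from a script. Its argument "increments" is a list of rows, each an object of numbers: "claw": the closure, from 0 (fully open) to 1 (shut); "x", "y", "z": the shift along the world's x, y, z in units of 25 mm (1.0 is 25 mm); "ax", "ay", "az": the turn, a rotation vector about the world's x, y, z in units of 8 degrees (1.0 is 8 degrees). A call has 1 to 5 rows; each row shifts and turns the commanded pose from where the row before left it; what a row does not reach is not made up. A row lasts 1/10 s, in which the tool goes at most 50 mm and 8.59 degrees, less where a joint would pass 70% of its speed; a pose out of reach is approached as far as the arm can. A call is refused whole if a number of a shift passes 1 or a number of a turn 1, either way. A call with a gripper value outside its range is refused whole. The fingers move at their own pace and stop on an object; "newtons" is the grip in N (left out, the last holds). Time passes only in rows, so rows that do not move let the fingers close. It gives the time, the measured TCP pose, the force and the opening at its end, in the units of the state.
- env.get_state(): the state, without advancing time (a new reading comes with each control period).
- env.read_camera(name): name is "scene" or "side" or "wrist"; returns the picture (480x640x3 uint8, red, green, blue); there is no depth.
- env.calibration(name): a dict with "K" (3x3 intrinsics, pixels), "world_to_cam" (4x4, takes a point from world to camera coordinates). Camera axes: x right, y down, z forward; pixel columns grow to the right and rows downward; lengths in m; the calibration is good to about 2 mm. A picture is of the moment at which its call begins: read the wrist's pose just before it. calibration takes no time and is no camera call; for the wrist camera it gives the pose at the moment of the call.
- env.hand_in(): hands the job in, once; it reports no verdict.
The state is a dict: "clock": time; "joint_pos": joint angles; "qvel": joint speeds; "tau": joint torques, N m; "tcp_pos": TCP position; "orientation": TCP orientation; "wrist_force": force on the tool from outside, world axes, zero at the start; "ft_torque": the same for the moment, N m; "finger_gap": finger opening in m.
Only numpy, scipy, OpenCV 4.12 (cv2) and the standard library are available. Lean on these libraries where they do the work, as an engineer would, in place of code of your own. Each camera call takes 0.05 s, during which the arm holds its last target.

## Working session

There is one attempt and no reset: what is moved stays moved. The work goes in short steps, Python scripts to look and compute and a tool call to move; the robot and the scene stay as the last step left them, time stands still between calls to the robot, and variables do not carry over. Pictures are saved under pics/ and viewed, and the job is handed in when it is done.

Besides the shell and the picture viewer there is one more tool, called after ">>>" in YAML: its name, and indented under it one key for each argument. servo_tool: Moves the arm, as the interface text tells. Its arguments: {"type":"object","properties":{"increments":{"type":"array"},"newtons":{"type":"number"}},"required":["increments"]}

```bash
ls; mkdir -p pics; python3 - <<'E'
from workcell import env
import cv2
s=env.get_state();print(s)
for n in ["scene","side","wrist"]:
    im=env.read_camera(n);cv2.imwrite(f"pics/{n}0.png",im[:,:,::-1])
    c=env.calibration(n);print(n,c)
E
```

```text
pics
{'clock': 0.0, 'joint_pos': array([-1.39585254e-01,  3.14031536e-01,  4.49802259e-02,  1.30361658e+00,
       -2.93485143e-05,  1.43119881e+00]), 'qvel': array([ 0.00050832,  0.00067439,  0.00181127, -0.00137066, -0.00048137,
        0.00030725]), 'tau': array([-2.90074182e-03, -4.80629075e+01,  2.98531097e+01,  1.95313990e-02,
       -3.83516899e-04, -4.27451073e-05]), 'tcp_pos': array([5.74512613e-01, 5.89349240e-05, 2.47391654e-01]), 'orientation': array([-7.38498017e-04,  7.07102127e-01,  7.07110816e-01, -5.74913284e-04]), 'wrist_force': array([-0.27346242, -0.04800803,  0.03667525]), 'ft_torque': array([-0.04546133, -0.03496122,  0.01193371]), 'finger_gap': 0.08532383990394704}
scene {'K': array([[471.925518  ,   0.        , 318.66473867],
       [  0.        , 471.925518  , 240.4095774 ],
       [  0.        ,   0.        ,   1.        ]]), 'world_to_cam': array([[-0.29727889,  0.95469332, -0.01363577,  0.16808638],
       [ 0.77491969,  0.23290738, -0.58758286, -0.35344961],
       [-0.55778556, -0.18524261, -0.8090491 ,  1.41991825],
       [ 0.        ,  0.        ,  0.
[... 182 characters left out ...]
     ]]), 'world_to_cam': array([[ 0.97630848, -0.21538421,  0.02076993, -0.50719386],
       [-0.12371054, -0.63434939, -0.76308358,  0.10042639],
       [ 0.17753155,  0.74243552, -0.64596598,  1.18298898],
       [ 0.        ,  0.        ,  0.        ,  1.        ]])}
wrist {'K': array([[408.90184873,   0.        , 319.03915306],
       [  0.        , 408.90184873, 236.43050932],
       [  0.        ,   0.        ,   1.        ]]), 'world_to_cam': array([[ 0.99999827,  0.00101894, -0.00155778, -0.57459703],
       [ 0.00145033, -0.95108848,  0.3089152 , -0.04001082],
       [-0.00116682, -0.30891692, -0.95108831,  0.38002467],
       [ 0.        ,  0.        ,  0.        ,  1.        ]])}
```

View pics/scene0.png

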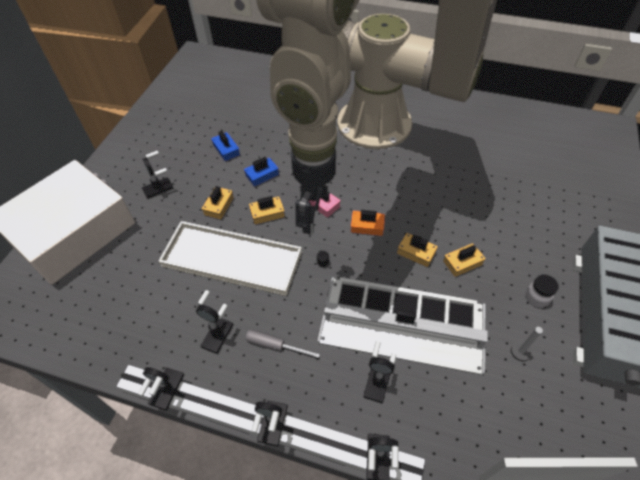

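View pics/side0.png

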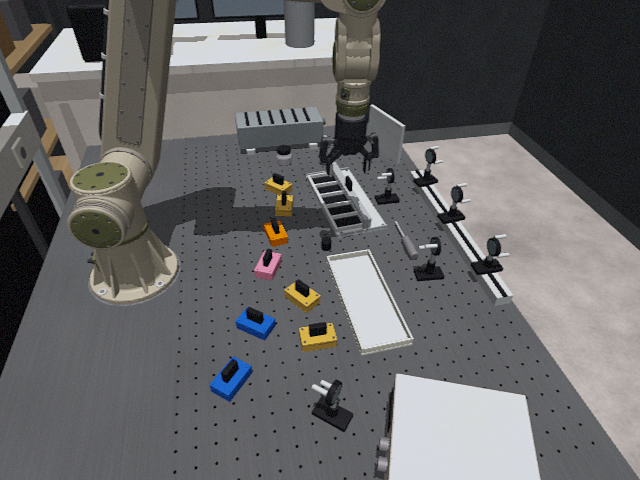

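View pics/wrist0.png

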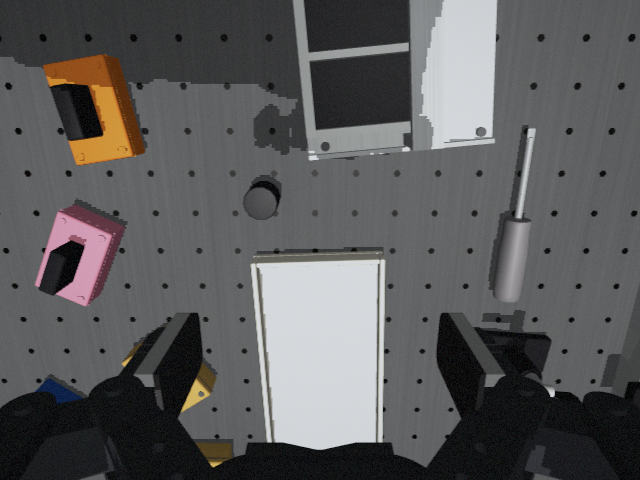

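```bash
cat > h.py <<'E'
from workcell import env
import cv2, numpy as np
from scipy.spatial.transform import Rotation as R
def ray(c,u,v,z):
    K=c['K'];T=c['world_to_cam'];d=T[:3,:3].T@np.linalg.solve(K,[u,v,1.]);o=-T[:3,:3].T@T[:3,3]
    return o+d*(z-o[2])/d[2]
def proj(c,p):
    q=c['world_to_cam'][:3,:3]@np.asarray(p)+c['world_to_cam'][:3,3];q=c['K']@q;return q[:2]/q[2]
def brass(im):
    h=cv2.cvtColor(im,cv2.COLOR_RGB2HSV)
    return cv2.inRange(h,(17,90,50),(32,255,255))
E
python3 - <<'E'
import cv2
from h import *
im=cv2.imread("pics/scene0.png")
cv2.imwrite("pics/sc_car.png",cv2.resize(im[270:380,300:500],None,fx=4,fy=4,interpolation=2))
cv2.imwrite("pics/sc_tray.png",cv2.resize(im[130:300,150:340],None,fx=3.5,fy=3.5,interpolation=2))
im2=cv2.imread("pics/side0.png")
for n,i in (("scene",im),("side",im2)):
    m=brass(i[:,:,::-1].copy()); k,l,st,ce=cv2.connectedComponentsWithStats(m)
    c=env.calibration(n)
    for a in range(1,k):
        if st[a,4]>60:print(n,st[a],ce[a].round(1),ray(c,*ce[a],.02).round(3),np.median(cv2.cvtColor(i,cv2.COLOR_BGR2HSV)[l==a],axis=0))
E
```

```text
scene [202 188  31  31 552] [217.8 204.1] [ 0.444 -0.309  0.02 ] [ 19. 143. 164.]
scene [249 197  35  27 589] [266.7 210.9] [ 0.429 -0.18   0.02 ] [ 19. 142. 175.]
scene [397 233  41  34 676] [416.5 250.8] [0.441 0.205 0.02 ] [ 19. 142. 130.]
scene [444 244  41  32 711] [463.1 260.4] [0.437 0.314 0.02 ] [ 19. 143. 176.]
side [  0  15  52  60 852] [23.3 44.1] [-0.796  2.003  0.02 ] [ 18. 102. 137.]
side [ 41 119  32  63 588] [ 55.5 151.4] [-0.338  0.681  0.02 ] [ 18. 100. 143.]
side [ 20 163  20  39 294] [ 29.  182.6] [-0.375  0.479  0.02 ] [ 17. 102. 136.]
side [264 177  29  40 601] [280.8 196.7] [0.43  0.244 0.02 ] [ 21. 170. 130.]
side [264 225  23  15 195] [275.4 231.9] [0.389 0.071 0.02 ] [ 18. 255. 218.]
side [284 282  37  31 557] [302.1 297.8] [ 0.42  -0.196  0.02 ] [ 22. 169. 180.]
side [299 323  38  29 683] [317.6 338.7] [ 0.433 -0.324  0.02 ] [ 22. 168. 195.]
```

View pics/sc_car.png

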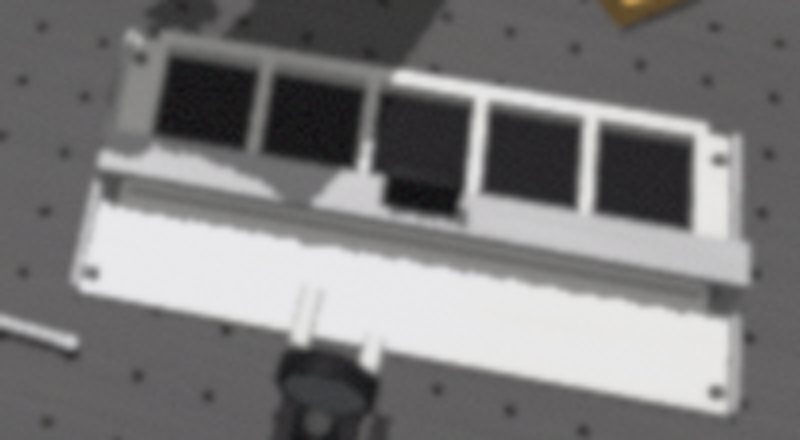

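View pics/sc_tray.png

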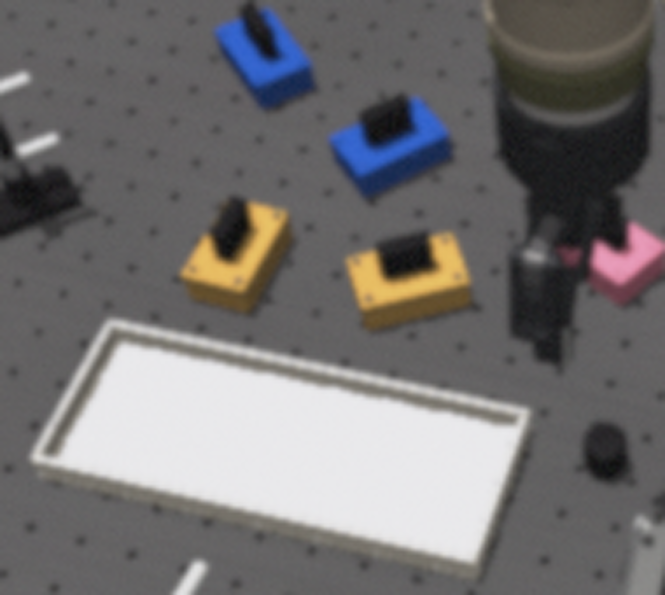

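```bash
python3 - <<'E'
from h import *
c=env.calibration("scene")
P=[ray(c,300+x/4,270+y/4,.008) for x,y in [(75,287),(735,412),(742,135),(128,38)]]
P=np.array(P);print(P.round(4))
for i in range(4):print(np.linalg.norm(P[i]-P[(i+1)%4]))
dy=P[1]-P[0]+P[2]-P[3];yaw=np.arctan2(-dy[0],dy[1]);print("yaw",yaw)
ex=np.array([np.cos(yaw),np.sin(yaw),0]);print("orig",P.mean(0)-.03*ex)
T=np.array([ray(c,150+x/3.5,130+y/3.5,.024) for x,y in [(110,322),(528,411),(475,578),(35,458)]]);print(T.round(4))
for i in range(4):print(np.linalg.norm(T[i]-T[(i+1)%4]))
print(T.mean(0))
w=env.calibration("wrist");Tw=w['world_to_cam'];print(-Tw[:3,:3].T@Tw[:3,3])
im=cv2.imread("pics/scene0.png")
print("mirror c base", ray(c,376,392,.0))
for p in [(538,290),(322,259),(520,352),(216,336)]:print(p,ray(c,*p,.0).round(3))
E
```

```text
[[0.7244 0.0498 0.008 ]
 [0.6916 0.3895 0.008 ]
 [0.5303 0.3772 0.008 ]
 [0.5687 0.0334 0.008 ]]
0.3413002850809171
0.16172977501881575
0.3459162144563358
0.15657116372865268
yaw 0.10377197985283237
orig [0.59888036 0.20936154 0.008     ]
[[ 0.5263 -0.3699  0.024 ]
 [ 0.514  -0.0601  0.024 ]
 [ 0.6467 -0.0511  0.024 ]
 [ 0.6459 -0.3647  0.024 ]]
0.3099861098193819
0.13303125489426887
0.31364982242419315
0.11967664350875158
[ 0.58321333 -0.21145837  0.024     ]
[0.57509748 0.0799277  0.37290187]
mirror c base [0.79023615 0.19012661 0.        ]
(538, 290) [0.455 0.489 0.   ]
(322, 259) [ 0.516 -0.007  0.   ]
(520, 352) [0.62  0.459 0.   ]
(216, 336) [ 0.773 -0.168  0.   ]
```

>>> servo_tool:
  increments:
    - {"y": 1}
    - {"y": 1}
    - {"y": 1}
    - {"y": 1}
    - {"y": 1}

```text
schema error: expected keys claw, x, y, z, ax, ay, az
```

>>> servo_tool:
  increments:
    - {"y": 1}
    - {"y": 1}
    - {"y": 1}
    - {"y": 1}
    - {"y": 0}

```text
schema error: expected keys claw, x, y, z, ax, ay, az
```

```bash
cat >> h.py <<'E'
def snap(n,f):
    c=env.calibration(n) if n!="wrist" else None
    if c is None: c=env.calibration("wrist")
    im=env.read_camera(n);cv2.imwrite(f"pics/{f}.png",im[:,:,::-1]);np.savez(f"pics/{f}.npz",K=c['K'],world_to_cam=c['world_to_cam']);return im,c
E
python3 - <<'E'
from h import *
im,c=snap("wrist","w1")
s=env.get_state();print(s['clock'],s['tcp_pos'])
m=brass(im);k,l,st,ce=cv2.connectedComponentsWithStats(m)
for a in range(1,k):
  if st[a,4]>200:print(st[a],ce[a],ray(c,*ce[a],.028))
E
```

```text
0.2 [5.74738749e-01 3.05831514e-05 2.47742166e-01]
[  70   85   61   79 2111] [103.33775462 132.42396968] [0.39774267 0.05728617 0.028     ]
[180 363  36  49 698] [199.34240688 387.12893983] [ 0.45418194 -0.19199845  0.028     ]
[195 443  37  25 582] [215.29553265 452.04123711] [ 0.46384585 -0.27498773  0.028     ]
```

View pics/w1.png

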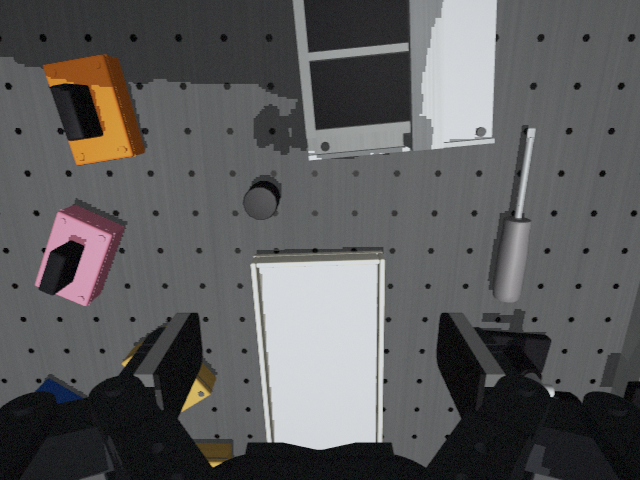

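>>> servo_tool:
  increments:
    - {"claw": 0, "x": 0, "y": 1, "z": 0, "ax": 0, "ay": 0, "az": 0}
    - {"claw": 0, "x": 0, "y": 1, "z": 0, "ax": 0, "ay": 0, "az": 0}
    - {"claw": 0, "x": 0, "y": 1, "z": 0, "ax": 0, "ay": 0, "az": 0}
    - {"claw": 0, "x": 0, "y": 1, "z": 0, "ax": 0, "ay": 0, "az": 0}
    - {"claw": 0, "x": 0, "y": 1, "z": 0, "ax": 0, "ay": 0, "az": 0}

```text
clock: 0.7
tcp_pos: [0.5748, 0.1259, 0.2481]
orientation: [-0.0, 0.707, 0.707, -0.0]
wrist_force: [0.4, -0.4, 1.1]
finger_gap: 0.0853
```

>>> servo_tool:
  increments:
    - {"claw": 0, "x": 0, "y": 1, "z": 0, "ax": 0, "ay": 0, "az": 0}
    - {"claw": 0, "x": 0, "y": 1, "z": 0, "ax": 0, "ay": 0, "az": 0}
    - {"claw": 0, "x": 0, "y": 1, "z": 0, "ax": 0, "ay": 0, "az": 0}
    - {"claw": 0, "x": 0, "y": 0, "z": 0, "ax": 0, "ay": 0, "az": 0}
    - {"claw": 0, "x": 0, "y": 0, "z": 0, "ax": 0, "ay": 0, "az": 0}

```text
clock: 1.2
tcp_pos: [0.5748, 0.2002, 0.2479]
orientation: [0.0, 0.707, 0.708, -0.0]
wrist_force: [-1.1, -0.5, 0.3]
finger_gap: 0.0853
```

```bash
python3 - <<'E'
from h import *
im,c=snap("wrist","w2")
s=env.get_state();print(s['clock'],s['tcp_pos'],s['wrist_force'])
m=brass(im);k,l,st,ce=cv2.connectedComponentsWithStats(m)
for a in range(1,k):
  if st[a,4]>200:print(st[a],ce[a],ray(c,*ce[a],.028))
E
```

```text
1.25 [0.57488109 0.19968823 0.2480467 ] [ 0.26975716 -0.13552719 -0.07288124]
[  74    0  127  115 5922] [141.72965214  55.24366768] [0.43709628 0.31538319 0.028     ]
[ 122  139   76  103 4585] [162.3217012  186.80610687] [0.44105616 0.21209637 0.028     ]
[  89  291   61   74 1378] [122.31349782 311.94121916] [0.38931253 0.09233892 0.028     ]
```

View pics/w2.png

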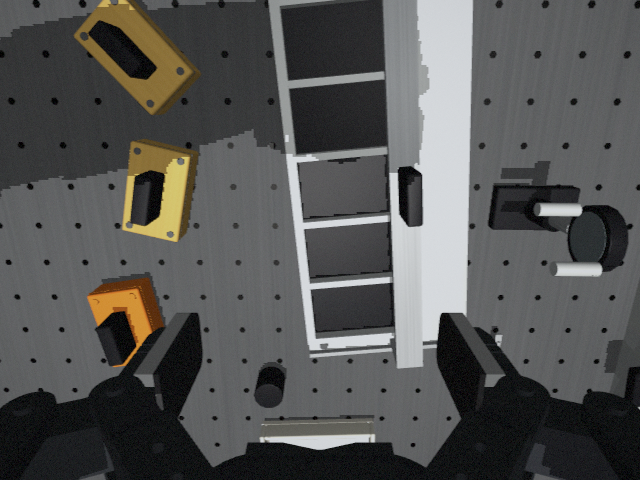

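```bash
python3 - <<'E'
import cv2
im=cv2.imread("pics/w2.png")
cv2.imwrite("pics/w2a.png",cv2.resize(im[140:290,270:470],None,fx=4,fy=4,interpolation=2))
cv2.imwrite("pics/w2b.png",cv2.resize(im[0:250,60:210],None,fx=2.4,fy=2.4,interpolation=2))
cv2.imwrite("pics/w2c.png",cv2.resize(im[250:380,260:500],None,fx=3.2,fy=3.2,interpolation=2))
E
```

```text
(no output)
```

View pics/w2a.png

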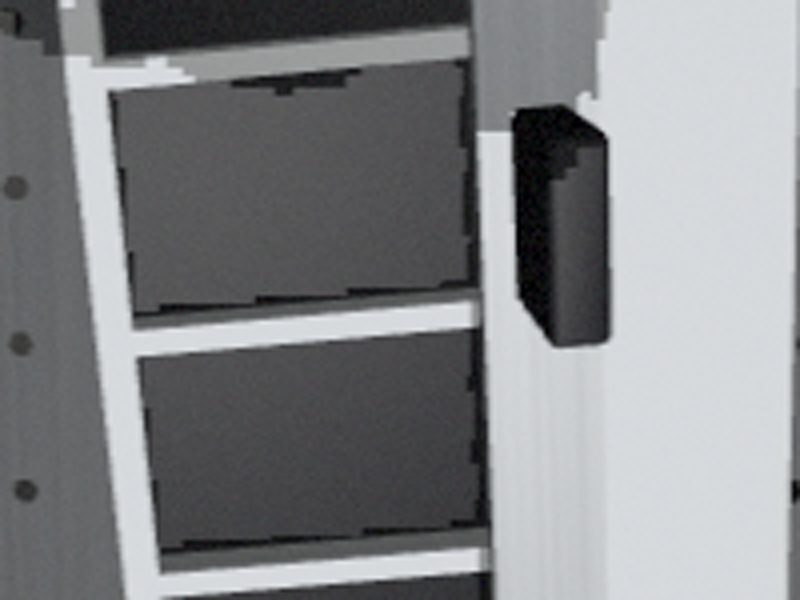

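View pics/w2b.png

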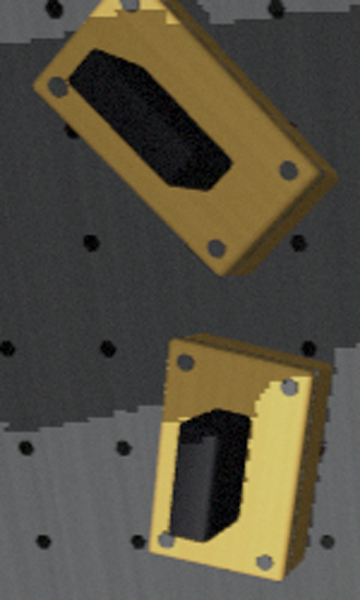

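View pics/w2c.png

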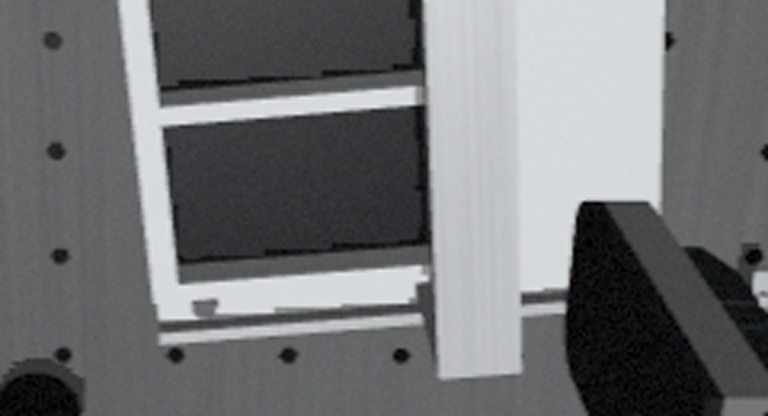

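```bash
python3 - <<'E'
from h import *
c=np.load("pics/w2.npz")
pts=[((315.6,338.75),(-42,-147)),((297,162.5),(-42,27)),((303.25,222.5),(-42,-27)),((304.5,229.25),(-42,-33)),((281,10),(-42,147)),((287,73.5),(-42,93))]
W=np.array([ray(c,*p,.02)[:2] for p,_ in pts]);L=np.array([q for _,q in pts])/1000.
print(W.round(4))
def fit(W,L):
    wc=W-W.mean(0);lc=L-L.mean(0)
    a=np.arctan2((lc[:,0]*wc[:,1]-lc[:,1]*wc[:,0]).sum(),(lc*wc).sum())
    Rm=np.array([[np.cos(a),-np.sin(a)],[np.sin(a),np.cos(a)]]);t=W.mean(0)-Rm@L.mean(0);return a,t,Rm
a,t,Rm=fit(W,L);print(a,t,((L@Rm.T+t)-W).round(4))
tab=ray(c,415.2,200.2,.084);print("tab",tab, Rm.T@(tab[:2]-t))
# cassettes top-corner screws crop b 2.4
for S in ([(130,0),(58,87),(216,248),(289,170)],[(186,363),(289,387),(264,562),(167,541)]):
    Q=np.array([ray(c,60+x/2.4,y/2.4,.028)[:2] for x,y in S]);print(Q.round(4),Q.mean(0),[np.linalg.norm(Q[i]-Q[(i+1)%4]).round(4) for i in range(4)])
    e=[Q[(i+1)%4]-Q[i] for i in range(4)]
    l=e[0]-e[2] if np.linalg.norm(e[0])>np.linalg.norm(e[1]) else e[1]-e[3]
    print("yaw deg",np.degrees(np.arctan2(l[1],l[0])))
w=np.load("pics/w1.npz");print("tray far corners",ray(w,253,262,.024),ray(w,383,258,.024))
E
```

```text
[[0.5719 0.0588]
 [0.556  0.2319]
 [0.5608 0.1784]
 [0.5619 0.172 ]
 [0.5453 0.3484]
 [0.549  0.303 ]]
0.09246312230568254 [0.60022348 0.20934199] [[ 0.0001  0.0003]
 [-0.0001  0.0004]
 [ 0.0001  0.0002]
 [-0.0004  0.0006]
 [-0.0005  0.0034]
 [ 0.0009 -0.0049]]
tab [0.64447674 0.21380071 0.084     ] [0.0444759  0.00035371]
[[0.4215 0.3533]
 [0.3948 0.3287]
 [0.4391 0.2799]
 [0.466  0.3042]] [0.43032039 0.31651533] [np.float64(0.0364), np.float64(0.0659), np.float64(0.0363), np.float64(0.0662)]
yaw deg -47.78537245787805
[[0.4239 0.242 ]
 [0.4587 0.2338]
 [0.4429 0.1696]
 [0.4082 0.1776]] [0.43344385 0.20575684] [np.float64(0.0358), np.float64(0.0661), np.float64(0.0356), np.float64(0.0662)]
yaw deg -103.76782007940784
tray far corners [ 0.51420311 -0.05811506  0.024     ] [ 0.63305785 -0.05400328  0.024     ]
```

```bash
python3 - <<'E'
from h import *
c=np.load("pics/w2.npz")
for p,z in [((490,228),0),((492,186),0),((580,190),0),((535,210),.06),((535,210),.1),((552,269),.06),((552,269),.1),((570,230),.06),((570,230),.1),((386,100),.048),((393,300),.048),((395,340),.048),((424,340),.048),((422,280),.048)]:
    print(p,z,ray(c,*p,z).round(3))
Rz=0.0925
t=np.array([.6002,.2093]);Rm=np.array([[np.cos(Rz),-np.sin(Rz)],[np.sin(Rz),np.cos(Rz)]])
for p in [(386,100),(393,300),(395,340),(424,340),(422,280)]: print((Rm.T@(ray(c,*p,.048)[:2]-t)).round(4))
E
```

```text
(490, 228) 0 [0.738 0.168 0.   ]
(492, 186) 0 [0.734 0.208 0.   ]
(580, 190) 0 [0.816 0.205 0.   ]
(535, 210) 0.06 [0.745 0.201 0.06 ]
(535, 210) 0.1 [0.724 0.211 0.1  ]
(552, 269) 0.06 [0.768 0.15  0.06 ]
(552, 269) 0.1 [0.743 0.167 0.1  ]
(570, 230) 0.06 [0.776 0.184 0.06 ]
(570, 230) 0.1 [0.75  0.196 0.1  ]
(386, 100) 0.048 [0.625 0.283 0.048]
(393, 300) 0.048 [0.64  0.116 0.048]
(395, 340) 0.048 [0.644 0.075 0.048]
(424, 340) 0.048 [0.671 0.075 0.048]
(422, 280) 0.048 [0.664 0.135 0.048]
[0.0318 0.0708]
[ 0.0313 -0.097 ]
[ 0.0317 -0.1376]
[ 0.058  -0.1399]
[ 0.057 -0.08 ]
```

```bash
python3 - <<'E'
import cv2
im=cv2.imread("pics/side0.png")
cv2.imwrite("pics/s0a.png",cv2.resize(im[150:250,290:450],None,fx=5,fy=5,interpolation=2))
E
```

```text
(no output)
```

View pics/s0a.png

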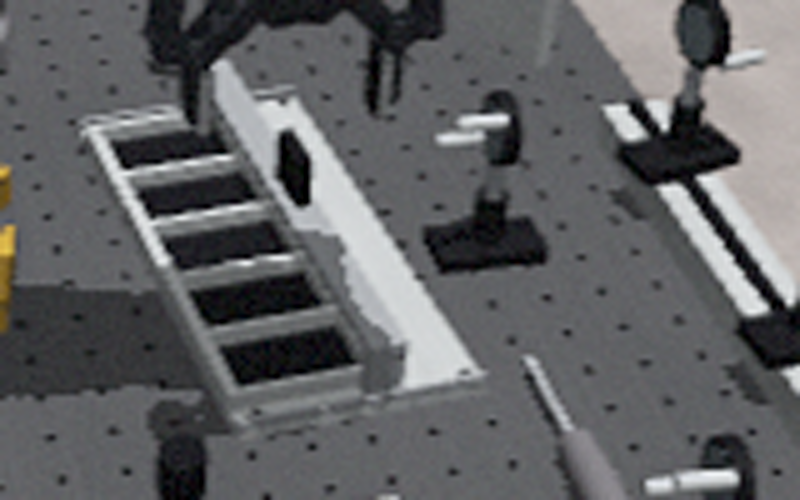

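>>> servo_tool:
  increments:
    - {"claw": 0.2, "x": 0.5, "y": 0.1, "z": 0, "ax": 0, "ay": 0, "az": 1}
    - {"claw": 0.2, "x": 0.5, "y": 0.1, "z": 0, "ax": 0, "ay": 0, "az": 1}
    - {"claw": 0.2, "x": 0.5, "y": 0.1, "z": 0, "ax": 0, "ay": 0, "az": 1}
    - {"claw": 0.2, "x": 0.5, "y": 0.1, "z": -0.5, "ax": 0, "ay": 0, "az": 1}
    - {"claw": 0.2, "x": 0.5, "y": 0.14, "z": -0.5, "ax": 0, "ay": 0, "az": 1}

```text
clock: 1.75
tcp_pos: [0.6386, 0.212, 0.2236]
orientation: [0.001, 0.421, 0.907, 0.0]
wrist_force: [-0.2, -0.9, 0.2]
finger_gap: 0.0684
```

>>> servo_tool:
  increments:
    - {"claw": 0.2, "x": 0.28, "y": 0, "z": -0.5, "ax": 0, "ay": 0, "az": 1}
    - {"claw": 0.2, "x": 0, "y": 0, "z": -0.5, "ax": 0, "ay": 0, "az": 1}
    - {"claw": 0.2, "x": 0, "y": 0, "z": -0.5, "ax": 0, "ay": 0, "az": 1}
    - {"claw": 0.2, "x": 0, "y": 0, "z": -0.5, "ax": 0, "ay": 0, "az": 1}
    - {"claw": 0.2, "x": 0, "y": 0, "z": -0.5, "ax": 0, "ay": 0, "az": 1}

```text
clock: 2.25
tcp_pos: [0.6447, 0.2118, 0.1603]
orientation: [-0.0, 0.085, 0.996, -0.0]
wrist_force: [0.3, -0.5, -0.2]
finger_gap: 0.0685
```

>>> servo_tool:
  increments:
    - {"claw": 0.2, "x": 0, "y": 0, "z": -0.5, "ax": 0, "ay": 0, "az": 1}
    - {"claw": 0.2, "x": 0, "y": 0, "z": -0.5, "ax": 0, "ay": 0, "az": 0.9}
    - {"claw": 0.2, "x": 0, "y": 0, "z": 0, "ax": 0, "ay": 0, "az": 0}

```text
clock: 2.55
tcp_pos: [0.6434, 0.2118, 0.1337]
orientation: [-0.002, -0.045, 0.999, -0.0]
wrist_force: [-0.1, -1.3, 0.9]
finger_gap: 0.068
```

```bash
python3 - <<'E'
from h import *
s=env.get_state();print(s['clock'],s['tcp_pos'],s['wrist_force'],s['finger_gap'],s['joint_pos'])
print(np.degrees(R.from_quat(s['orientation'],scalar_first=True).as_euler('zyx')), R.from_quat(s['orientation'],scalar_first=True).as_matrix()[:,0])
im,c=snap("wrist","w3")
E
```

```text
2.55 [0.64344065 0.21177403 0.13369063] [-0.06798259 -1.25903562  0.93625582] 0.06800234326516469 [ 1.99637925e-01  5.63867323e-01  1.49320019e-01  1.16018504e+00
 -1.26127472e-04  1.10312730e-01]
[174.8819298   -0.21960484 179.94819338] [-0.99600566 -0.08920494  0.0038982 ]
```

View pics/w3.png

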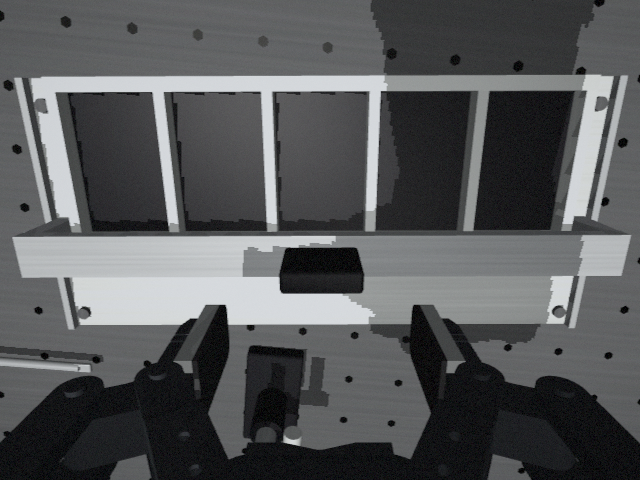

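>>> servo_tool:
  increments:
    - {"claw": 0.2, "x": 0, "y": 0, "z": -0.8, "ax": 0, "ay": 0, "az": 0}
    - {"claw": 0.2, "x": 0, "y": 0, "z": -0.8, "ax": 0, "ay": 0, "az": 0}
    - {"claw": 0.2, "x": 0, "y": 0, "z": -0.8, "ax": 0, "ay": 0, "az": 0}
    - {"claw": 0.2, "x": 0, "y": 0, "z": 0, "ax": 0, "ay": 0, "az": 0}

```text
clock: 3.0
tcp_pos: [0.643, 0.2125, 0.0737]
orientation: [-0.002, -0.044, 0.999, -0.0]
wrist_force: [-0.5, 0.2, -0.6]
finger_gap: 0.0683
```

>>> servo_tool:
  increments:
    - {"claw": 0.7, "x": 0, "y": 0, "z": 0, "ax": 0, "ay": 0, "az": 0}
    - {"claw": 0.7, "x": 0, "y": 0, "z": 0, "ax": 0, "ay": 0, "az": 0}
    - {"claw": 0.7, "x": 0, "y": 0, "z": 0, "ax": 0, "ay": 0, "az": 0}
    - {"claw": 0.7, "x": 0, "y": 0, "z": 0, "ax": 0, "ay": 0, "az": 0}
  newtons: 30

```text
clock: 3.4
tcp_pos: [0.6458, 0.213, 0.0779]
orientation: [0.002, -0.045, 0.999, -0.0]
wrist_force: [0.0, -3.8, 6.5]
finger_gap: 0.039
```

```bash
python3 - <<'E'
from h import *
c=np.load("pics/w3.npz")
pts=[((57,92),(-42,147)),((154,92),(-42,93)),((165,91),(-42,87)),((262,91),(-42,33)),((273,91),(-42,27)),((369,90),(-42,-27)),((381,90),(-42,-33)),((475,90),(-42,-87)),((488,90),(-42,-93)),((585,90),(-42,-147))]
W=np.array([ray(c,*p,.02)[:2] for p,_ in pts]);L=np.array([q for _,q in pts])/1000.
wc=W-W.mean(0);lc=L-L.mean(0)
a=np.arctan2((lc[:,0]*wc[:,1]-lc[:,1]*wc[:,0]).sum(),(lc*wc).sum())
Rm=np.array([[np.cos(a),-np.sin(a)],[np.sin(a),np.cos(a)]]);t=W.mean(0)-Rm@L.mean(0);print(a,np.degrees(a),t);print((L@Rm.T+t-W).round(4))
s=env.get_state();print(s['tcp_pos'],s['wrist_force'],s['finger_gap'])
E
```

```text
-3.0471646539151283 -174.589674150779 [0.51568032 0.20160678]
[[ 0.0001 -0.0013]
 [-0.0002 -0.0009]
 [ 0.0003 -0.001 ]
 [ 0.     -0.0006]
 [ 0.     -0.0007]
 [ 0.0002  0.0004]
 [ 0.0002 -0.0002]
 [-0.0002  0.002 ]
 [-0.0001  0.0008]
 [-0.0004  0.0014]]
[0.64583923 0.21297274 0.07790446] [ 0.03253297 -3.77764977  6.45854114] 0.03899639237972996
```

>>> servo_tool:
  increments:
    - {"claw": 0.7, "x": 0.3, "y": 0.028, "z": 0.1, "ax": 0, "ay": 0, "az": 0}
    - {"claw": 0.7, "x": 0.3, "y": 0.028, "z": 0, "ax": 0, "ay": 0, "az": 0}
    - {"claw": 0.7, "x": 0.3, "y": 0.028, "z": 0, "ax": 0, "ay": 0, "az": 0}
    - {"claw": 0.7, "x": 0.3, "y": 0.028, "z": 0, "ax": 0, "ay": 0, "az": 0}
    - {"claw": 0.7, "x": 0.3, "y": 0.028, "z": 0, "ax": 0, "ay": 0, "az": 0}

```text
clock: 3.9
tcp_pos: [0.6826, 0.2164, 0.0779]
orientation: [-0.0, -0.045, 0.999, -0.0]
wrist_force: [-2.4, -5.7, 0.3]
finger_gap: 0.0392
```

>>> servo_tool:
  increments:
    - {"claw": 0.7, "x": 0.12, "y": 0.01, "z": 0, "ax": 0, "ay": 0, "az": 0}
    - {"claw": 0.7, "x": 0.08, "y": 0.01, "z": 0, "ax": 0, "ay": 0, "az": 0}
    - {"claw": 0.7, "x": 0, "y": 0, "z": 0, "ax": 0, "ay": 0, "az": 0}

```text
clock: 4.2
tcp_pos: [0.6878, 0.2169, 0.078]
orientation: [0.0, -0.045, 0.999, -0.0]
wrist_force: [1.2, -5.2, -1.7]
finger_gap: 0.0389
```

>>> servo_tool:
  increments:
    - {"claw": 0.7, "x": 0.1, "y": 0.01, "z": 0, "ax": 0, "ay": 0, "az": 0}
    - {"claw": 0.7, "x": 0, "y": 0, "z": 0, "ax": 0, "ay": 0, "az": 0}

```text
clock: 4.4
tcp_pos: [0.6896, 0.2171, 0.0779]
orientation: [-0.0, -0.045, 0.999, -0.001]
wrist_force: [-1.1, -5.2, -0.8]
finger_gap: 0.0388
```

>>> servo_tool:
  increments:
    - {"claw": 0.7, "x": 0.1, "y": 0.01, "z": 0, "ax": 0, "ay": 0, "az": 0}
    - {"claw": 0.7, "x": 0, "y": 0, "z": 0, "ax": 0, "ay": 0, "az": 0}

```text
clock: 4.6
tcp_pos: [0.6897, 0.2171, 0.0779]
orientation: [-0.003, -0.045, 0.999, -0.001]
wrist_force: [-8.6, -6.2, 3.6]
finger_gap: 0.0392
```

>>> servo_tool:
  increments:
    - {"claw": 0.7, "x": 0.1, "y": 0.01, "z": 0, "ax": 0, "ay": 0, "az": 0}
    - {"claw": 0.7, "x": 0, "y": 0, "z": 0, "ax": 0, "ay": 0, "az": 0}

```text
clock: 4.8
tcp_pos: [0.6898, 0.2171, 0.0779]
orientation: [-0.005, -0.045, 0.999, -0.001]
wrist_force: [-15.1, -7.6, 7.1]
finger_gap: 0.0397
```

>>> servo_tool:
  increments:
    - {"claw": 0.7, "x": -0.16, "y": -0.02, "z": 0, "ax": 0, "ay": 0, "az": 0}
    - {"claw": 0.35, "x": 0, "y": 0, "z": 0, "ax": 0, "ay": 0, "az": 0}
    - {"claw": 0.3, "x": 0, "y": 0, "z": 0, "ax": 0, "ay": 0, "az": 0}
    - {"claw": 0.3, "x": 0, "y": 0, "z": 0.8, "ax": 0, "ay": 0, "az": 0}
    - {"claw": 0.3, "x": 0, "y": 0, "z": 1, "ax": 0, "ay": 0, "az": 0}

```text
clock: 5.3
tcp_pos: [0.6902, 0.2185, 0.1225]
orientation: [-0.001, -0.046, 0.999, 0.001]
wrist_force: [1.3, 0.3, 0.6]
finger_gap: 0.0597
```

```bash
python3 - <<'E'
from h import *
s=env.get_state();print(s['clock'],s['tcp_pos'],s['wrist_force'],s['finger_gap'],s['joint_pos'])
im,c=snap("wrist","w4")
E
```

```text
5.3 [0.69018148 0.21849775 0.12247898] [1.29531756 0.26724583 0.59019178] 0.059717707377897875 [0.19531973 0.66096729 0.29076565 1.20226461 0.00138631 0.10385144]
```

View pics/w4.png

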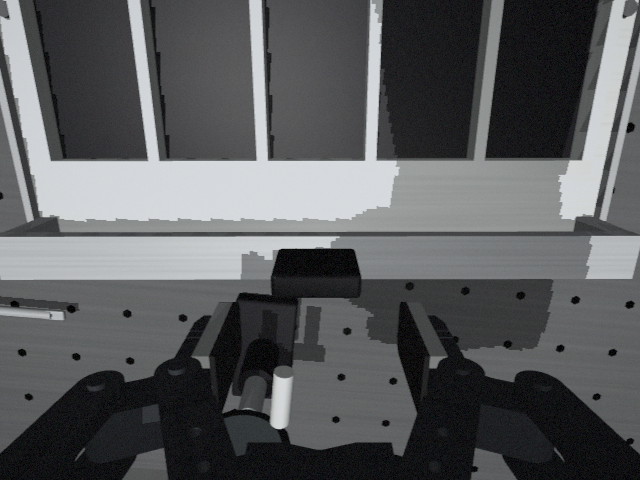

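Candidates (scene pixels): brass (217,201), (267,208), (418,248), (465,258). Decoys: orange (367,222), pink (326,203), blue (225,145) and (262,170). The close crop w2b confirms that the two cassettes by the carrier are brass. I'll take (418,248) first. The bar is at its open stop: it stopped moving at x=0.690 and the push force rose to 15 N.

>>> servo_tool:
  increments:
    - {"claw": 0.3, "x": -1, "y": 0, "z": 0.4, "ax": 0, "ay": 0, "az": 0.9}
    - {"claw": 0.3, "x": -1, "y": 0, "z": 0, "ax": 0, "ay": 0, "az": 0.9}
    - {"claw": 0.3, "x": -1, "y": 0, "z": 0, "ax": 0, "ay": 0, "az": 0.9}
    - {"claw": 0.3, "x": -1, "y": 0, "z": 0, "ax": 0, "ay": 0, "az": 0.9}
    - {"claw": 0.3, "x": -1, "y": 0, "z": 0, "ax": 0, "ay": 0, "az": 0.9}

```text
clock: 5.85
tcp_pos: [0.5654, 0.2186, 0.1338]
orientation: [0.001, -0.355, 0.935, 0.0]
wrist_force: [-0.9, 0.5, -0.2]
finger_gap: 0.0602
```

>>> servo_tool:
  increments:
    - {"claw": 0.3, "x": -1, "y": -0.1, "z": 0, "ax": 0, "ay": 0, "az": 0.9}
    - {"claw": 0.3, "x": -1, "y": -0.1, "z": 0, "ax": 0, "ay": 0, "az": 0.9}
    - {"claw": 0.3, "x": -1, "y": -0.1, "z": 0, "ax": 0, "ay": 0, "az": 0.9}
    - {"claw": 0.3, "x": -1, "y": -0.1, "z": 0, "ax": 0, "ay": 0, "az": 0.9}
    - {"claw": 0.3, "x": -1, "y": -0.1, "z": 0, "ax": 0, "ay": 0, "az": 0.75}

```text
clock: 6.35
tcp_pos: [0.4405, 0.206, 0.1339]
orientation: [0.001, -0.618, 0.786, 0.0]
wrist_force: [1.4, 0.7, 0.2]
finger_gap: 0.0599
```

>>> servo_tool:
  increments:
    - {"claw": 0.3, "x": -0.27, "y": 0, "z": 0, "ax": 0, "ay": 0, "az": 0}
    - {"claw": 0.3, "x": 0, "y": 0, "z": 0, "ax": 0, "ay": 0, "az": 0}

```text
clock: 6.55
tcp_pos: [0.4339, 0.2059, 0.134]
orientation: [0.001, -0.615, 0.788, -0.0]
wrist_force: [0.6, -0.3, 0.3]
finger_gap: 0.0593
```

```bash
cat >>h.py <<'E'
def phi(s):
    m=R.from_quat(s['orientation'],scalar_first=True).as_matrix();return np.degrees(np.arctan2(m[1,0],m[0,0]))%360, np.degrees(np.arccos(min(1,-m[2,2])))
def st():
    s=env.get_state();print(round(s['clock'],2),s['tcp_pos'].round(4),'phi/tilt',np.round(phi(s),2),'F',s['wrist_force'].round(2),'gap',round(s['finger_gap'],4),'q6',s['joint_pos'][5].round(2));return s
E
python3 - <<'E'
from h import *
st();im,c=snap("wrist","w5")
E
```

```text
6.55 [0.4339 0.2059 0.134 ] phi/tilt [2.5595e+02 1.1000e-01] F [ 0.61 -0.31  0.29] gap 0.0593 q6 -1.05
```

View pics/w5.png

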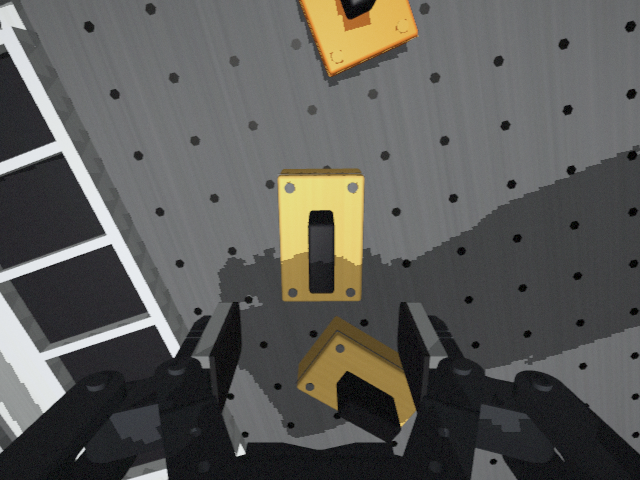

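>>> servo_tool:
  increments:
    - {"claw": 0.4, "x": 0, "y": 0, "z": -1, "ax": 0, "ay": 0, "az": 0}
    - {"claw": 0.4, "x": 0, "y": 0, "z": -1, "ax": 0, "ay": 0, "az": 0}
    - {"claw": 0.4, "x": 0, "y": 0, "z": -0.6, "ax": 0, "ay": 0, "az": 0}
    - {"claw": 0.4, "x": 0, "y": 0, "z": -0.5, "ax": 0, "ay": 0, "az": 0}
    - {"claw": 0.4, "x": 0, "y": 0, "z": 0, "ax": 0, "ay": 0, "az": 0}

```text
clock: 7.1
tcp_pos: [0.4343, 0.2052, 0.0543]
orientation: [-0.001, -0.615, 0.788, 0.0]
wrist_force: [-0.1, 0.1, -0.4]
finger_gap: 0.0512
```

>>> servo_tool:
  increments:
    - {"claw": 0.95, "x": 0, "y": 0, "z": 0, "ax": 0, "ay": 0, "az": 0}
    - {"claw": 0.95, "x": 0, "y": 0, "z": 0, "ax": 0, "ay": 0, "az": 0}
    - {"claw": 0.95, "x": 0, "y": 0, "z": 0, "ax": 0, "ay": 0, "az": 0}
    - {"claw": 0.95, "x": 0, "y": 0, "z": 0, "ax": 0, "ay": 0, "az": 0}
    - {"claw": 0.95, "x": 0, "y": 0, "z": 0, "ax": 0, "ay": 0, "az": 0}
  newtons: 60

```text
clock: 7.6
tcp_pos: [0.4343, 0.2055, 0.0564]
orientation: [0.001, -0.616, 0.788, -0.0]
wrist_force: [-0.4, 0.2, 0.7]
finger_gap: 0.0126
```

>>> servo_tool:
  increments:
    - {"claw": 0.95, "x": 0, "y": 0, "z": 0.5, "ax": 0, "ay": 0, "az": 0}
    - {"claw": 0.95, "x": 0, "y": 0, "z": 0.7, "ax": 0, "ay": 0, "az": 0}
    - {"claw": 0.95, "x": 0, "y": 0, "z": 0.7, "ax": 0, "ay": 0, "az": 0}
    - {"claw": 0.95, "x": 0, "y": 0, "z": 0, "ax": 0, "ay": 0, "az": 0}
    - {"claw": 0.95, "x": 0, "y": 0, "z": 0, "ax": 0, "ay": 0, "az": 0}

```text
clock: 8.1
tcp_pos: [0.4338, 0.2052, 0.1031]
orientation: [0.0, -0.616, 0.788, -0.0]
wrist_force: [-0.0, -0.1, -3.4]
finger_gap: 0.0127
```

```bash
python3 - <<'E'
from h import *
st();im,c=snap("wrist","w6");st()
f=[]
for i in range(8):
    env.read_camera("wrist");f.append(env.get_state()['wrist_force'])
f=np.array(f);print(f.mean(0),f.std(0),"mass",-f.mean(0)[2]/9.81)
E
```

```text
8.1 [0.4338 0.2052 0.1031] phi/tilt [2.56e+02 2.00e-02] F [-0.02 -0.08 -3.4 ] gap 0.0127 q6 -1.05
8.15 [0.4332 0.205  0.1025] phi/tilt [2.56e+02 6.00e-02] F [ 0.36  0.26 -4.33] gap 0.0124 q6 -1.05
[ 0.10453288  0.24367791 -2.93546964] [0.55301132 0.54544755 0.74598918] mass 0.2992323791447384
```

View pics/w6.png

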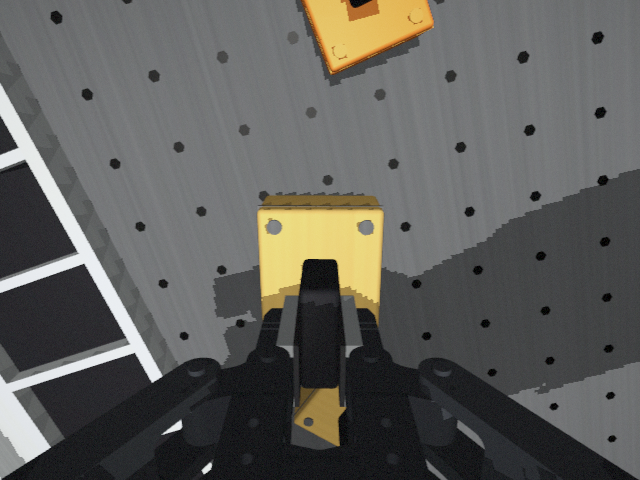

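>>> servo_tool:
  increments:
    - {"claw": 0.95, "x": 0.5, "y": -0.5, "z": 1, "ax": 0, "ay": 0, "az": -0.6}
    - {"claw": 0.95, "x": 0.5, "y": -1, "z": 0.3, "ax": 0, "ay": 0, "az": -0.8}
    - {"claw": 0.95, "x": 0.5, "y": -1, "z": 0, "ax": 0, "ay": 0, "az": -0.8}
    - {"claw": 0.95, "x": 0.5, "y": -1, "z": 0, "ax": 0, "ay": 0, "az": -0.8}
    - {"claw": 0.95, "x": 0.5, "y": -1, "z": 0, "ax": 0, "ay": 0, "az": -0.8}

```text
clock: 9.05
tcp_pos: [0.4968, 0.0918, 0.1359]
orientation: [0.0, -0.385, 0.923, -0.0]
wrist_force: [0.2, 1.4, -2.6]
finger_gap: 0.0127
```

>>> servo_tool:
  increments:
    - {"claw": 0.95, "x": 0.5, "y": -1, "z": 0, "ax": 0, "ay": 0, "az": -0.8}
    - {"claw": 0.95, "x": 0.5, "y": -1, "z": 0, "ax": 0, "ay": 0, "az": -0.8}
    - {"claw": 0.95, "x": 0.5, "y": -1, "z": 0, "ax": 0, "ay": 0, "az": -0.8}
    - {"claw": 0.95, "x": 0.5, "y": -1, "z": 0, "ax": 0, "ay": 0, "az": -0.8}
    - {"claw": 0.95, "x": 0.5, "y": -1, "z": 0, "ax": 0, "ay": 0, "az": -0.8}

```text
clock: 9.55
tcp_pos: [0.5591, -0.0334, 0.1356]
orientation: [-0.0, -0.116, 0.993, 0.0]
wrist_force: [0.1, 1.3, -3.2]
finger_gap: 0.0123
```

>>> servo_tool:
  increments:
    - {"claw": 0.95, "x": 0.5, "y": -1, "z": 0, "ax": 0, "ay": 0, "az": -0.8}
    - {"claw": 0.95, "x": 0.4, "y": -0.8, "z": 0, "ax": 0, "ay": 0, "az": -0.7}
    - {"claw": 0.95, "x": 0, "y": -0.5, "z": 0, "ax": 0, "ay": 0, "az": 0}
    - {"claw": 0.95, "x": 0, "y": 0, "z": 0, "ax": 0, "ay": 0, "az": 0}

```text
clock: 9.95
tcp_pos: [0.581, -0.0911, 0.1354]
orientation: [-0.0, -0.014, 1.0, 0.0]
wrist_force: [0.1, 0.7, -2.9]
finger_gap: 0.0126
```

```bash
python3 - <<'E'
from h import *
st();im,c=snap("wrist","w7")
E
```

```text
9.95 [ 0.581  -0.0911  0.1354] phi/tilt [1.8161e+02 5.0000e-02] F [ 0.08  0.69 -2.92] gap 0.0126 q6 -0.32
```

View pics/w7.png

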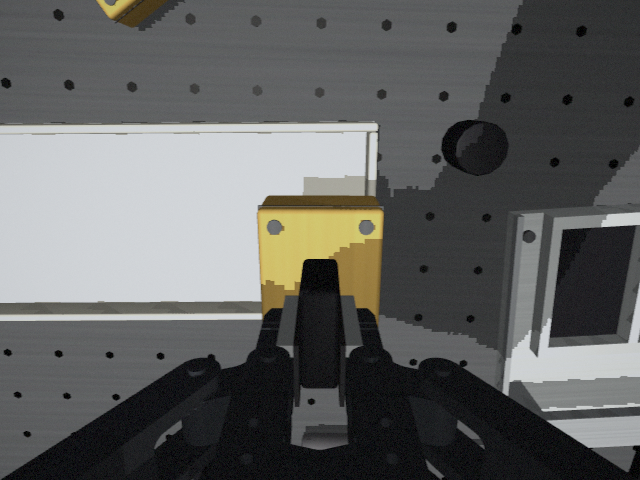

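```bash
python3 - <<'E'
from h import *
c=np.load("pics/w7.npz")
for p in [(0,127),(378,123),(375,193),(0,319),(262,318.5)]:print(p,ray(c,*p,.024).round(4))
E
```

```text
(0, 127) [ 0.5196 -0.2709  0.024 ]
(378, 123) [ 0.5112 -0.0595  0.024 ]
(375, 193) [ 0.5509 -0.0583  0.024 ]
(0, 319) [ 0.6413 -0.2964  0.024 ]
(262, 318.5) [ 0.6359 -0.1259  0.024 ]
```

>>> servo_tool:
  increments:
    - {"claw": 0.95, "x": -0.27, "y": -0.18, "z": -0.6, "ax": 0, "ay": 0, "az": 0.06}
    - {"claw": 0.95, "x": 0, "y": 0, "z": -0.8, "ax": 0, "ay": 0, "az": 0}
    - {"claw": 0.95, "x": 0, "y": 0, "z": -0.8, "ax": 0, "ay": 0, "az": 0}
    - {"claw": 0.95, "x": 0, "y": 0, "z": -0.5, "ax": 0, "ay": 0, "az": 0}
    - {"claw": 0.95, "x": 0, "y": 0, "z": -0.2, "ax": 0, "ay": 0, "az": 0}

```text
clock: 10.5
tcp_pos: [0.5731, -0.0929, 0.062]
orientation: [-0.001, -0.019, 1.0, 0.001]
wrist_force: [0.3, 0.0, -2.8]
finger_gap: 0.0125
```

>>> servo_tool:
  increments:
    - {"claw": 0.95, "x": 0, "y": 0, "z": -0.06, "ax": 0, "ay": 0, "az": 0}
    - {"claw": 0.95, "x": 0, "y": 0, "z": 0, "ax": 0, "ay": 0, "az": 0}

```text
clock: 10.7
tcp_pos: [0.5749, -0.0941, 0.0624]
orientation: [0.0, -0.019, 1.0, -0.0]
wrist_force: [0.7, 0.3, -3.6]
finger_gap: 0.0126
```

>>> servo_tool:
  increments:
    - {"claw": 0.95, "x": 0, "y": 0, "z": -0.06, "ax": 0, "ay": 0, "az": 0}
    - {"claw": 0.95, "x": 0, "y": 0, "z": 0, "ax": 0, "ay": 0, "az": 0}

```text
clock: 10.9
tcp_pos: [0.5756, -0.0944, 0.0614]
orientation: [0.001, -0.018, 1.0, -0.0]
wrist_force: [-0.5, 0.9, -0.1]
finger_gap: 0.0126
```

>>> servo_tool:
  increments:
    - {"claw": 0.95, "x": 0, "y": 0, "z": -0.06, "ax": 0, "ay": 0, "az": 0}
    - {"claw": 0.95, "x": 0, "y": 0, "z": 0, "ax": 0, "ay": 0, "az": 0}

```text
clock: 11.1
tcp_pos: [0.5756, -0.0943, 0.0612]
orientation: [0.002, -0.018, 1.0, -0.0]
wrist_force: [-2.2, 2.5, 10.3]
finger_gap: 0.0132
```

>>> servo_tool:
  increments:
    - {"claw": 0.6, "x": 0, "y": 0, "z": 0.08, "ax": 0, "ay": 0, "az": 0}
    - {"claw": 0.55, "x": 0, "y": 0, "z": 0, "ax": 0, "ay": 0, "az": 0}
    - {"claw": 0.55, "x": 0, "y": 0, "z": 0.5, "ax": 0, "ay": 0, "az": 0}
    - {"claw": 0.55, "x": 0, "y": 0, "z": 1, "ax": 0, "ay": 0, "az": 0}
    - {"claw": 0.5, "x": 0, "y": 0, "z": 1, "ax": 0, "ay": 0, "az": 0}

```text
clock: 11.6
tcp_pos: [0.5742, -0.0943, 0.1242]
orientation: [-0.001, -0.018, 1.0, 0.0]
wrist_force: [0.3, -0.3, -0.9]
finger_gap: 0.0425
```

>>> servo_tool:
  increments:
    - {"claw": 0.4, "x": -0.6, "y": -1, "z": 1, "ax": 0, "ay": 0, "az": 0}
    - {"claw": 0.4, "x": -0.6, "y": -1, "z": 1, "ax": 0, "ay": 0, "az": 0}
    - {"claw": 0.4, "x": -0.6, "y": -1, "z": 1, "ax": 0, "ay": 0, "az": 0}
    - {"claw": 0.4, "x": -0.6, "y": -1, "z": 0, "ax": 0, "ay": 0, "az": 0}
    - {"claw": 0.4, "x": -0.6, "y": -1, "z": 0, "ax": 0, "ay": 0, "az": 0}

```text
clock: 12.1
tcp_pos: [0.4996, -0.2207, 0.2005]
orientation: [0.001, -0.018, 1.0, -0.001]
wrist_force: [1.0, -0.5, -0.4]
finger_gap: 0.0512
```

>>> servo_tool:
  increments:
    - {"claw": 0.4, "x": 0, "y": -0.8, "z": 0, "ax": 0, "ay": 0, "az": 0}
    - {"claw": 0.4, "x": 0, "y": 0, "z": 0, "ax": 0, "ay": 0, "az": 0}

```text
clock: 12.3
tcp_pos: [0.4994, -0.2419, 0.1993]
orientation: [0.001, -0.016, 1.0, -0.001]
wrist_force: [-0.3, 0.1, -0.4]
finger_gap: 0.0509
```

```bash
python3 - <<'E'
from h import *
st();im,c=snap("wrist","w8")
E
```

```text
12.3 [ 0.4994 -0.2419  0.1993] phi/tilt [1.8188e+02 1.2000e-01] F [-0.35  0.13 -0.39] gap 0.0509 q6 -0.63
```

View pics/w8.png

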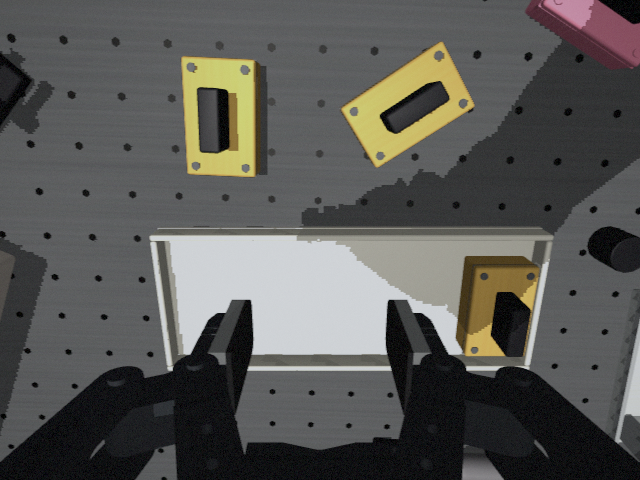

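```bash
cat >>h.py <<'E'
def cas(c,S,z=.028):
    Q=np.array([ray(c,x,y,z)[:2] for x,y in S]);e=[Q[(i+1)%4]-Q[i] for i in range(4)]
    l=e[0]-e[2] if np.linalg.norm(e[0])>np.linalg.norm(e[1]) else e[1]-e[3]
    y=np.degrees(np.arctan2(l[1],l[0]))%180
    print("centre",Q.mean(0).round(4),"yaw %.1f/%.1f"%(y,y+180),"sides",[np.linalg.norm(v).round(4) for v in e]);return Q.mean(0),y
E
python3 - <<'E'
from h import *
c=np.load("pics/w8.npz")
cas(c,[(194,66),(245,70),(246,168),(196,165)])
cas(c,[(354,111),(437,59),(463,104),(380,156)])
cas(c,[(484,276),(531,276),(522,350),(474,350)],.033)
print(ray(c,151,238,.024),ray(c,552,236,.024))
E
```

```text
centre [ 0.4332 -0.3126] yaw 178.6/358.6 sides [np.float64(0.0342), np.float64(0.0659), np.float64(0.036), np.float64(0.0664)]
centre [ 0.4217 -0.1825] yaw 123.9/303.9 sides [np.float64(0.0638), np.float64(0.0352), np.float64(0.0659), np.float64(0.0364)]
centre [ 0.5755 -0.0922] yaw 3.3/183.3 sides [np.float64(0.0363), np.float64(0.0662), np.float64(0.0395), np.float64(0.0662)]
[ 0.52399793 -0.37078414  0.024     ] [ 0.51168522 -0.06112002  0.024     ]
```

>>> servo_tool:
  increments:
    - {"claw": 0.4, "x": -0.9, "y": -0.95, "z": -0.6, "ax": 0, "ay": 0, "az": -0.41}
    - {"claw": 0.4, "x": -0.9, "y": -0.95, "z": -0.6, "ax": 0, "ay": 0, "az": 0}
    - {"claw": 0.4, "x": -0.85, "y": -0.93, "z": -0.8, "ax": 0, "ay": 0, "az": 0}
    - {"claw": 0.4, "x": 0, "y": 0, "z": -1, "ax": 0, "ay": 0, "az": 0}
    - {"claw": 0.4, "x": 0, "y": 0, "z": 0, "ax": 0, "ay": 0, "az": 0}

```text
clock: 12.85
tcp_pos: [0.4313, -0.3081, 0.1207]
orientation: [-0.002, 0.011, 1.0, 0.002]
wrist_force: [0.3, 2.0, -0.4]
finger_gap: 0.0513
```

```bash
python3 - <<'E'
from h import *
st();im,c=snap("wrist","w9")
E
```

```text
12.85 [ 0.4313 -0.3081  0.1207] phi/tilt [178.76   0.36] F [ 0.29  1.95 -0.42] gap 0.0513 q6 -0.75
```

View pics/w9.png

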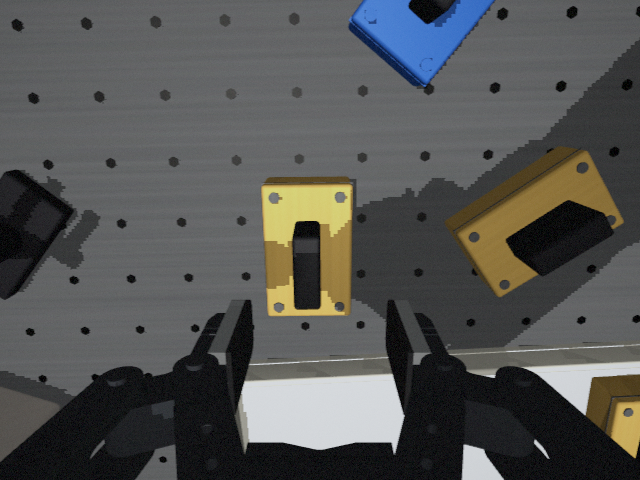

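```bash
python3 - <<'E'
from h import *
c=np.load("pics/w9.npz")
cas(c,[(274,199),(340,198),(340,307),(279,308)]);st()
E
```

```text
centre [ 0.4339 -0.3131] yaw 179.6/359.6 sides [np.float64(0.0359), np.float64(0.0659), np.float64(0.0362), np.float64(0.066)]
12.9 [ 0.4324 -0.3085  0.1224] phi/tilt [178.82   0.23] F [0.12 0.14 0.67] gap 0.0512 q6 -0.75
```

>>> servo_tool:
  increments:
    - {"claw": 0.4, "x": 0, "y": 0, "z": -0.8, "ax": 0, "ay": 0, "az": 0}
    - {"claw": 0.4, "x": 0, "y": 0, "z": -0.8, "ax": 0, "ay": 0, "az": 0}
    - {"claw": 0.4, "x": 0, "y": 0, "z": -0.6, "ax": 0, "ay": 0, "az": 0}
    - {"claw": 0.4, "x": 0, "y": 0, "z": -0.4, "ax": 0, "ay": 0, "az": 0}
    - {"claw": 0.4, "x": 0, "y": 0, "z": 0, "ax": 0, "ay": 0, "az": 0}

```text
clock: 13.4
tcp_pos: [0.4336, -0.3091, 0.0581]
orientation: [-0.0, 0.01, 1.0, 0.001]
wrist_force: [0.3, 0.7, -0.4]
finger_gap: 0.0512
```

>>> servo_tool:
  increments:
    - {"claw": 0.4, "x": 0, "y": -0.15, "z": -0.05, "ax": 0, "ay": 0, "az": 0.1}
    - {"claw": 0.95, "x": 0, "y": 0, "z": 0, "ax": 0, "ay": 0, "az": 0}
    - {"claw": 0.95, "x": 0, "y": 0, "z": 0, "ax": 0, "ay": 0, "az": 0}
    - {"claw": 0.95, "x": 0, "y": 0, "z": 0, "ax": 0, "ay": 0, "az": 0}
    - {"claw": 0.95, "x": 0, "y": 0, "z": 0, "ax": 0, "ay": 0, "az": 0}

```text
clock: 13.9
tcp_pos: [0.4337, -0.3144, 0.058]
orientation: [0.001, 0.004, 1.0, -0.001]
wrist_force: [0.1, 0.5, 5.8]
finger_gap: 0.0128
```

>>> servo_tool:
  increments:
    - {"claw": 0.95, "x": 0, "y": 0, "z": 0.5, "ax": 0, "ay": 0, "az": 0}
    - {"claw": 0.95, "x": 0, "y": 0, "z": 0.7, "ax": 0, "ay": 0, "az": 0}
    - {"claw": 0.95, "x": 0, "y": 0, "z": 0.7, "ax": 0, "ay": 0, "az": 0}
    - {"claw": 0.95, "x": 0, "y": 0, "z": 0.7, "ax": 0, "ay": 0, "az": 0}
    - {"claw": 0.95, "x": 0, "y": 0, "z": 0, "ax": 0, "ay": 0, "az": 0}

```text
clock: 14.4
tcp_pos: [0.4343, -0.3148, 0.1247]
orientation: [0.001, 0.003, 1.0, -0.001]
wrist_force: [1.3, -0.1, -2.1]
finger_gap: 0.0126
```

```bash
cat >>h.py <<'E'
def weigh(n=10):
    f=[]
    for i in range(n):
        env.read_camera("side");f.append(env.get_state()['wrist_force'])
    f=np.array(f);print(f.mean(0),f.std(0),"mass",-f.mean(0)[2]/9.81)
E
python3 - <<'E'
from h import *
st();weigh();st();snap("side","s1")
E
```

```text
14.4 [ 0.4343 -0.3148  0.1247] phi/tilt [179.6    0.23] F [ 1.31 -0.06 -2.07] gap 0.0126 q6 -0.77
[-0.1480705   0.07548967 -2.20087403] [0.37501284 0.37028916 0.49023027] mass 0.22435005449067089
14.9 [ 0.433  -0.3135  0.1215] phi/tilt [1.796e+02 6.000e-02] F [ 0.09  0.56 -2.11] gap 0.0123 q6 -0.77
```

>>> servo_tool:
  increments:
    - {"claw": 0.95, "x": 0.8, "y": -0.1, "z": 0.2, "ax": 0, "ay": 0, "az": 0.34}
    - {"claw": 0.95, "x": 1, "y": -0.1, "z": 0, "ax": 0, "ay": 0, "az": 0}
    - {"claw": 0.95, "x": 1, "y": -0.1, "z": 0, "ax": 0, "ay": 0, "az": 0}
    - {"claw": 0.95, "x": 1, "y": -0.1, "z": 0, "ax": 0, "ay": 0, "az": 0}
    - {"claw": 0.95, "x": 1, "y": -0.1, "z": 0, "ax": 0, "ay": 0, "az": 0}

```text
clock: 15.45
tcp_pos: [0.5542, -0.3263, 0.1268]
orientation: [-0.0, -0.02, 1.0, 0.0]
wrist_force: [0.1, -0.5, -1.0]
finger_gap: 0.0124
```

>>> servo_tool:
  increments:
    - {"claw": 0.95, "x": 0.9, "y": -0.1, "z": 0, "ax": 0, "ay": 0, "az": 0}
    - {"claw": 0.95, "x": 0.34, "y": -0.11, "z": 0, "ax": 0, "ay": 0, "az": 0}
    - {"claw": 0.95, "x": 0, "y": 0, "z": 0, "ax": 0, "ay": 0, "az": 0}
    - {"claw": 0.95, "x": 0, "y": 0, "z": 0, "ax": 0, "ay": 0, "az": 0}

```text
clock: 15.85
tcp_pos: [0.5834, -0.3313, 0.1266]
orientation: [-0.001, -0.02, 1.0, 0.0]
wrist_force: [0.2, 1.3, -2.2]
finger_gap: 0.0126
```

```bash
python3 - <<'E'
from h import *
st();snap("wrist","w10");st()
E
```

```text
15.85 [ 0.5834 -0.3313  0.1266] phi/tilt [1.8231e+02 1.0000e-01] F [ 0.17  1.27 -2.17] gap 0.0126 q6 -0.68
15.9 [ 0.5832 -0.3313  0.1268] phi/tilt [1.8229e+02 9.0000e-02] F [-0.49 -0.1  -2.04] gap 0.0125 q6 -0.68
```

View pics/w10.png

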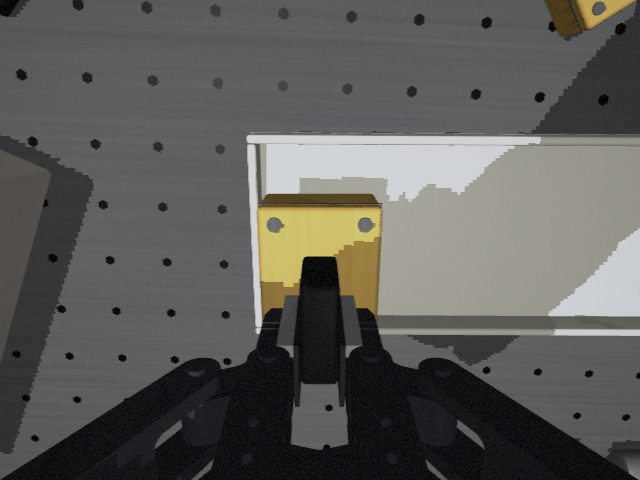

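```bash
python3 - <<'E'
from h import *
c=np.load("pics/w10.npz")
for p in [(249,137),(258,332),(640,138),(640,333)]:print(ray(c,*p,.024).round(4))
E
```

```text
[ 0.5231 -0.371   0.024 ]
[ 0.6434 -0.3667  0.024 ]
[ 0.5149 -0.1586  0.024 ]
[ 0.6342 -0.1245  0.024 ]
```

>>> servo_tool:
  increments:
    - {"claw": 0.95, "x": 0, "y": 0.1, "z": -0.7, "ax": 0, "ay": 0, "az": 0}
    - {"claw": 0.95, "x": 0, "y": 0, "z": -0.9, "ax": 0, "ay": 0, "az": 0}
    - {"claw": 0.95, "x": 0, "y": 0, "z": -0.6, "ax": 0, "ay": 0, "az": 0}
    - {"claw": 0.95, "x": 0, "y": 0, "z": -0.3, "ax": 0, "ay": 0, "az": 0}
    - {"claw": 0.95, "x": 0, "y": 0, "z": -0.06, "ax": 0, "ay": 0, "az": 0}

```text
clock: 16.4
tcp_pos: [0.5834, -0.3289, 0.0633]
orientation: [-0.0, -0.02, 1.0, 0.0]
wrist_force: [0.0, -0.1, -2.2]
finger_gap: 0.0123
```

>>> servo_tool:
  increments:
    - {"claw": 0.95, "x": 0, "y": 0, "z": -0.06, "ax": 0, "ay": 0, "az": 0}
    - {"claw": 0.95, "x": 0, "y": 0, "z": 0, "ax": 0, "ay": 0, "az": 0}

```text
clock: 16.6
tcp_pos: [0.5839, -0.3293, 0.063]
orientation: [0.0, -0.02, 1.0, -0.0]
wrist_force: [-3.7, 1.1, 4.3]
finger_gap: 0.0121
```

>>> servo_tool:
  increments:
    - {"claw": 0.6, "x": 0, "y": 0, "z": 0.06, "ax": 0, "ay": 0, "az": 0}
    - {"claw": 0.5, "x": 0, "y": 0, "z": 0, "ax": 0, "ay": 0, "az": 0}
    - {"claw": 0.5, "x": 0, "y": 0, "z": 0.6, "ax": 0, "ay": 0, "az": 0}
    - {"claw": 0.5, "x": 0, "y": 0, "z": 1, "ax": 0, "ay": 0, "az": 0}
    - {"claw": 0.4, "x": -0.5, "y": 0.4, "z": 0.9, "ax": 0, "ay": 0, "az": -0.6}

```text
clock: 17.1
tcp_pos: [0.5731, -0.3202, 0.1263]
orientation: [0.001, 0.023, 1.0, -0.001]
wrist_force: [-0.2, 0.2, 0.3]
finger_gap: 0.0512
```

>>> servo_tool:
  increments:
    - {"claw": 0.4, "x": -0.8, "y": 0.7, "z": 0, "ax": 0, "ay": 0, "az": -0.9}
    - {"claw": 0.4, "x": -0.8, "y": 0.7, "z": 0, "ax": 0, "ay": 0, "az": -0.9}
    - {"claw": 0.4, "x": -0.8, "y": 0.7, "z": 0, "ax": 0, "ay": 0, "az": -0.9}
    - {"claw": 0.4, "x": -0.8, "y": 0.7, "z": 0, "ax": 0, "ay": 0, "az": -0.9}
    - {"claw": 0.4, "x": -0.8, "y": 0.7, "z": 0, "ax": 0, "ay": 0, "az": -0.9}

```text
clock: 17.6
tcp_pos: [0.4714, -0.2311, 0.1259]
orientation: [0.001, 0.332, 0.943, -0.0]
wrist_force: [-0.4, 0.1, -0.3]
finger_gap: 0.0511
```

>>> servo_tool:
  increments:
    - {"claw": 0.4, "x": -0.8, "y": 0.7, "z": 0, "ax": 0, "ay": 0, "az": -0.9}
    - {"claw": 0.4, "x": -0.8, "y": 0.7, "z": 0, "ax": 0, "ay": 0, "az": -0.9}
    - {"claw": 0.4, "x": -0.4, "y": 0.5, "z": 0, "ax": 0, "ay": 0, "az": -0.4}
    - {"claw": 0.4, "x": 0, "y": 0, "z": 0, "ax": 0, "ay": 0, "az": 0}

```text
clock: 18.0
tcp_pos: [0.4206, -0.1826, 0.1258]
orientation: [-0.0, 0.47, 0.883, 0.0]
wrist_force: [-0.0, -0.6, 0.2]
finger_gap: 0.0513
```

```bash
python3 - <<'E'
from h import *
st();snap("wrist","w11");st()
E
```

```text
18.0 [ 0.4206 -0.1826  0.1258] phi/tilt [1.2396e+02 3.0000e-02] F [-0.01 -0.6   0.19] gap 0.0513 q6 0.39
18.05 [ 0.4219 -0.1838  0.1261] phi/tilt [1.2402e+02 9.0000e-02] F [-0.68 -0.54  0.59] gap 0.0513 q6 0.39
```

View pics/w11.png

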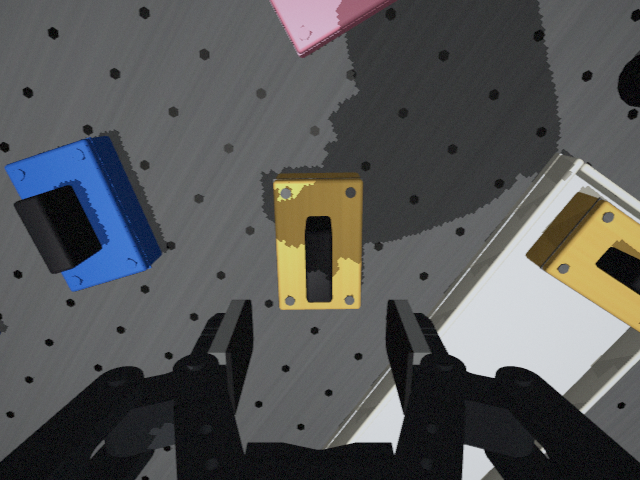

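>>> servo_tool:
  increments:
    - {"claw": 0.4, "x": 0, "y": 0, "z": -0.8, "ax": 0, "ay": 0, "az": 0}
    - {"claw": 0.4, "x": 0, "y": 0, "z": -0.9, "ax": 0, "ay": 0, "az": 0}
    - {"claw": 0.4, "x": 0, "y": 0, "z": -0.6, "ax": 0, "ay": 0, "az": 0}
    - {"claw": 0.4, "x": 0, "y": 0, "z": -0.42, "ax": 0, "ay": 0, "az": 0}
    - {"claw": 0.4, "x": 0, "y": 0, "z": 0, "ax": 0, "ay": 0, "az": 0}

```text
clock: 18.55
tcp_pos: [0.4217, -0.1842, 0.0564]
orientation: [-0.001, 0.47, 0.883, 0.0]
wrist_force: [-0.8, -0.9, 0.3]
finger_gap: 0.0513
```

>>> servo_tool:
  increments:
    - {"claw": 0.95, "x": 0, "y": 0, "z": 0, "ax": 0, "ay": 0, "az": 0}
    - {"claw": 0.95, "x": 0, "y": 0, "z": 0, "ax": 0, "ay": 0, "az": 0}
    - {"claw": 0.95, "x": 0, "y": 0, "z": 0, "ax": 0, "ay": 0, "az": 0}
    - {"claw": 0.95, "x": 0, "y": 0, "z": 0, "ax": 0, "ay": 0, "az": 0}

```text
clock: 18.95
tcp_pos: [0.4225, -0.1846, 0.0584]
orientation: [0.001, 0.47, 0.883, -0.0]
wrist_force: [-0.8, -0.1, 3.1]
finger_gap: 0.0127
```

>>> servo_tool:
  increments:
    - {"claw": 0.95, "x": 0, "y": 0, "z": 0.5, "ax": 0, "ay": 0, "az": 0}
    - {"claw": 0.95, "x": 0, "y": 0, "z": 0.7, "ax": 0, "ay": 0, "az": 0}
    - {"claw": 0.95, "x": 0, "y": 0, "z": 0.8, "ax": 0, "ay": 0, "az": 0}
    - {"claw": 0.95, "x": 0, "y": 0, "z": 0.7, "ax": 0, "ay": 0, "az": 0}
    - {"claw": 0.95, "x": 0, "y": 0, "z": 0, "ax": 0, "ay": 0, "az": 0}

```text
clock: 19.45
tcp_pos: [0.4231, -0.1848, 0.1271]
orientation: [0.002, 0.47, 0.883, -0.0]
wrist_force: [1.5, -0.6, -2.6]
finger_gap: 0.0128
```

```bash
python3 - <<'E'
from h import *
st();weigh();st();snap("side","s2")
E
```

```text
19.45 [ 0.4231 -0.1848  0.1271] phi/tilt [123.93   0.24] F [ 1.48 -0.62 -2.6 ] gap 0.0128 q6 0.39
[-0.12452556  0.02574373 -2.57495753] [0.41377396 0.45046049 0.4326187 ] mass 0.26248292846014454
19.95 [ 0.4215 -0.1838  0.1245] phi/tilt [1.2392e+02 6.0000e-02] F [ 0.31  0.96 -2.11] gap 0.0125 q6 0.39
```

>>> servo_tool:
  increments:
    - {"claw": 0.95, "x": 0.8, "y": -0.1, "z": 0.1, "ax": 0, "ay": 0, "az": 0.9}
    - {"claw": 0.95, "x": 0.8, "y": -0.1, "z": 0, "ax": 0, "ay": 0, "az": 0.9}
    - {"claw": 0.95, "x": 0.8, "y": -0.2, "z": 0, "ax": 0, "ay": 0, "az": 0.9}
    - {"claw": 0.95, "x": 0.8, "y": -0.2, "z": 0, "ax": 0, "ay": 0, "az": 0.9}
    - {"claw": 0.95, "x": 0.8, "y": -0.1, "z": 0, "ax": 0, "ay": 0, "az": 0.9}

```text
clock: 20.5
tcp_pos: [0.5226, -0.2018, 0.1273]
orientation: [-0.0, 0.172, 0.985, 0.0]
wrist_force: [0.5, 0.2, -1.7]
finger_gap: 0.0126
```

>>> servo_tool:
  increments:
    - {"claw": 0.95, "x": 0.8, "y": -0.1, "z": 0, "ax": 0, "ay": 0, "az": 0.9}
    - {"claw": 0.95, "x": 0.8, "y": -0.1, "z": 0, "ax": 0, "ay": 0, "az": 0.9}
    - {"claw": 0.95, "x": 0.7, "y": -0.2, "z": 0, "ax": 0, "ay": 0, "az": 0.9}
    - {"claw": 0.95, "x": 0, "y": 0, "z": 0, "ax": 0, "ay": 0, "az": 0.1}
    - {"claw": 0.95, "x": 0, "y": 0, "z": 0, "ax": 0, "ay": 0, "az": 0}

```text
clock: 21.0
tcp_pos: [0.5788, -0.2113, 0.1269]
orientation: [-0.001, -0.019, 1.0, 0.0]
wrist_force: [0.3, 0.9, -3.3]
finger_gap: 0.0127
```

```bash
python3 - <<'E'
from h import *
st();snap("wrist","w12");st()
E
```

```text
21.0 [ 0.5788 -0.2113  0.1269] phi/tilt [1.8223e+02 9.0000e-02] F [ 0.31  0.85 -3.33] gap 0.0127 q6 -0.52
21.05 [ 0.5783 -0.2111  0.127 ] phi/tilt [1.8221e+02 1.1000e-01] F [-0.1   0.08 -1.94] gap 0.0125 q6 -0.52
```

View pics/w12.png

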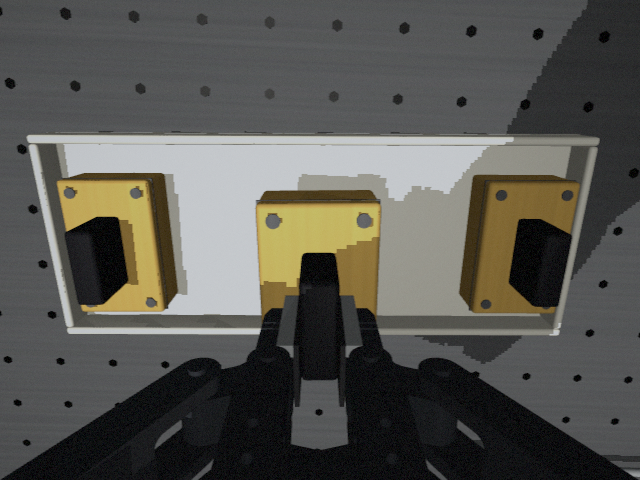

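Both placed cassettes lie flat in the tray, at (115,245) and (525,245), and the held one is centred between them. Lowering it now.

>>> servo_tool:
  increments:
    - {"claw": 0.95, "x": 0, "y": 0, "z": -0.7, "ax": 0, "ay": 0, "az": 0}
    - {"claw": 0.95, "x": 0, "y": 0, "z": -0.9, "ax": 0, "ay": 0, "az": 0}
    - {"claw": 0.95, "x": 0, "y": 0, "z": -0.6, "ax": 0, "ay": 0, "az": 0}
    - {"claw": 0.95, "x": 0, "y": 0, "z": -0.3, "ax": 0, "ay": 0, "az": 0}
    - {"claw": 0.95, "x": 0, "y": 0, "z": -0.06, "ax": 0, "ay": 0, "az": 0}

```text
clock: 21.55
tcp_pos: [0.5782, -0.2113, 0.0636]
orientation: [-0.001, -0.02, 1.0, 0.0]
wrist_force: [-2.0, -0.1, 0.3]
finger_gap: 0.0123
```

>>> servo_tool:
  increments:
    - {"claw": 0.95, "x": 0, "y": 0, "z": -0.04, "ax": 0, "ay": 0, "az": 0}
    - {"claw": 0.95, "x": 0, "y": 0, "z": 0, "ax": 0, "ay": 0, "az": 0}

```text
clock: 21.75
tcp_pos: [0.5791, -0.2116, 0.0635]
orientation: [0.0, -0.02, 1.0, -0.0]
wrist_force: [-1.4, 0.3, 1.7]
finger_gap: 0.0125
```

>>> servo_tool:
  increments:
    - {"claw": 0.6, "x": 0, "y": 0, "z": 0.04, "ax": 0, "ay": 0, "az": 0}
    - {"claw": 0.5, "x": 0, "y": 0, "z": 0, "ax": 0, "ay": 0, "az": 0}
    - {"claw": 0.5, "x": 0, "y": 0, "z": 0.6, "ax": 0, "ay": 0, "az": 0}
    - {"claw": 0.5, "x": 0, "y": 0, "z": 1, "ax": 0, "ay": 0, "az": 0}
    - {"claw": 0.4, "x": -0.2, "y": 0.6, "z": 1, "ax": 0, "ay": 0, "az": 0}

```text
clock: 22.25
tcp_pos: [0.5751, -0.1979, 0.1292]
orientation: [0.001, -0.019, 1.0, -0.0]
wrist_force: [-0.0, 0.4, 0.4]
finger_gap: 0.0511
```

>>> servo_tool:
  increments:
    - {"claw": 0.4, "x": -0.3, "y": 1, "z": 0.5, "ax": 0, "ay": 0, "az": -0.3}
    - {"claw": 0.4, "x": -0.3, "y": 1, "z": 0.5, "ax": 0, "ay": 0, "az": -0.3}
    - {"claw": 0.4, "x": -0.3, "y": 1, "z": 0, "ax": 0, "ay": 0, "az": -0.3}
    - {"claw": 0.4, "x": -0.3, "y": 1, "z": 0, "ax": 0, "ay": 0, "az": -0.3}
    - {"claw": 0.4, "x": -0.3, "y": 1, "z": 0, "ax": 0, "ay": 0, "az": -0.3}

```text
clock: 22.75
tcp_pos: [0.5371, -0.0707, 0.1542]
orientation: [0.001, 0.085, 0.996, -0.0]
wrist_force: [-0.1, 0.7, 0.2]
finger_gap: 0.0512
```

>>> servo_tool:
  increments:
    - {"claw": 0.4, "x": -0.3, "y": 1, "z": 0, "ax": 0, "ay": 0, "az": -0.3}
    - {"claw": 0.4, "x": -0.3, "y": 1, "z": 0, "ax": 0, "ay": 0, "az": -0.3}
    - {"claw": 0.4, "x": -0.3, "y": 1, "z": 0, "ax": 0, "ay": 0, "az": -0.3}
    - {"claw": 0.4, "x": -0.3, "y": 1, "z": 0, "ax": 0, "ay": 0, "az": -0.3}
    - {"claw": 0.4, "x": -0.3, "y": 1, "z": 0, "ax": 0, "ay": 0, "az": -0.3}

```text
clock: 23.25
tcp_pos: [0.4996, 0.0545, 0.1541]
orientation: [0.001, 0.189, 0.982, 0.0]
wrist_force: [-0.2, 1.0, -0.1]
finger_gap: 0.0513
```

>>> servo_tool:
  increments:
    - {"claw": 0.4, "x": -0.3, "y": 1, "z": 0, "ax": 0, "ay": 0, "az": -0.4}
    - {"claw": 0.4, "x": -0.3, "y": 1, "z": 0, "ax": 0, "ay": 0, "az": -0.4}
    - {"claw": 0.4, "x": -0.3, "y": 1, "z": 0, "ax": 0, "ay": 0, "az": -0.4}
    - {"claw": 0.4, "x": -0.3, "y": 1, "z": 0, "ax": 0, "ay": 0, "az": -0.4}
    - {"claw": 0.4, "x": -0.3, "y": 1, "z": 0, "ax": 0, "ay": 0, "az": -0.4}

```text
clock: 23.75
tcp_pos: [0.4621, 0.1797, 0.1541]
orientation: [0.001, 0.324, 0.946, 0.001]
wrist_force: [0.8, 0.4, 0.4]
finger_gap: 0.0516
```

>>> servo_tool:
  increments:
    - {"claw": 0.4, "x": -0.3, "y": 1, "z": 0, "ax": 0, "ay": 0, "az": -0.4}
    - {"claw": 0.4, "x": -0.3, "y": 1, "z": 0, "ax": 0, "ay": 0, "az": -0.4}
    - {"claw": 0.4, "x": -0.3, "y": 1, "z": 0, "ax": 0, "ay": 0, "az": -0.4}
    - {"claw": 0.4, "x": -0.3, "y": 1, "z": 0, "ax": 0, "ay": 0, "az": -0.05}
    - {"claw": 0.4, "x": 0, "y": 0.5, "z": 0, "ax": 0, "ay": 0, "az": 0}

```text
clock: 24.25
tcp_pos: [0.4314, 0.2929, 0.154]
orientation: [0.0, 0.403, 0.915, 0.001]
wrist_force: [-0.2, -0.6, -1.0]
finger_gap: 0.0511
```

```bash
python3 - <<'E'
from h import *
st();snap("wrist","w13");st()
E
```

```text
24.25 [0.4314 0.2929 0.154 ] phi/tilt [1.3244e+02 8.0000e-02] F [-0.24 -0.57 -1.03] gap 0.0511 q6 1.27
24.3 [0.4321 0.2938 0.154 ] phi/tilt [132.49   0.14] F [1.2  1.95 0.11] gap 0.0511 q6 1.27
```

View pics/w13.png

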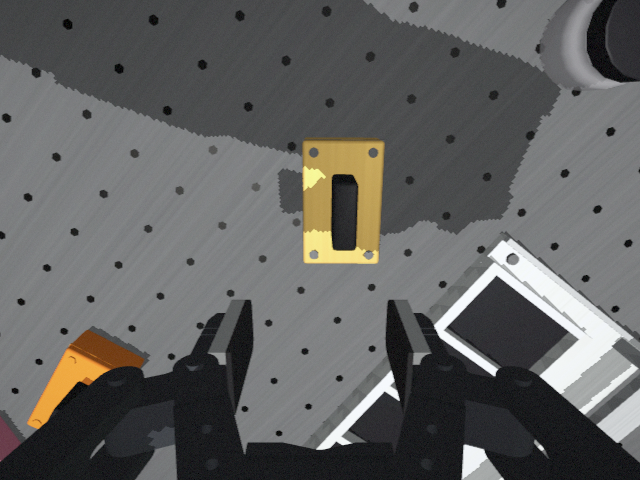

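```bash
python3 - <<'E'
from h import *
c=np.load("pics/w13.npz")
cas(c,[(314,153),(373,153),(368.5,255),(314,255)])
E
```

```text
centre [0.4306 0.3167] yaw 132.3/312.3 sides [np.float64(0.0358), np.float64(0.066), np.float64(0.0357), np.float64(0.066)]
```

>>> servo_tool:
  increments:
    - {"claw": 0.4, "x": -0.06, "y": 0.92, "z": -0.2, "ax": 0, "ay": 0, "az": 0}
    - {"claw": 0.4, "x": 0, "y": 0, "z": -1, "ax": 0, "ay": 0, "az": 0}
    - {"claw": 0.4, "x": 0, "y": 0, "z": -1, "ax": 0, "ay": 0, "az": 0}
    - {"claw": 0.4, "x": 0, "y": 0, "z": -0.8, "ax": 0, "ay": 0, "az": 0}
    - {"claw": 0.4, "x": 0, "y": 0, "z": 0, "ax": 0, "ay": 0, "az": 0}

```text
clock: 24.8
tcp_pos: [0.4289, 0.3123, 0.076]
orientation: [-0.001, 0.404, 0.915, -0.002]
wrist_force: [-1.0, 0.4, 0.8]
finger_gap: 0.0513
```

>>> servo_tool:
  increments:
    - {"claw": 0.4, "x": 0, "y": 0, "z": 0, "ax": 0, "ay": 0, "az": 0}

```text
clock: 24.9
tcp_pos: [0.4307, 0.3134, 0.0788]
orientation: [-0.0, 0.405, 0.915, -0.0]
wrist_force: [0.1, 0.9, 0.6]
finger_gap: 0.0512
```

>>> servo_tool:
  increments:
    - {"claw": 0.4, "x": 0, "y": 0.12, "z": -0.4, "ax": 0, "ay": 0, "az": 0}
    - {"claw": 0.4, "x": 0, "y": 0, "z": -0.43, "ax": 0, "ay": 0, "az": 0}
    - {"claw": 0.95, "x": 0, "y": 0, "z": 0, "ax": 0, "ay": 0, "az": 0}
    - {"claw": 0.95, "x": 0, "y": 0, "z": 0, "ax": 0, "ay": 0, "az": 0}
    - {"claw": 0.95, "x": 0, "y": 0, "z": 0, "ax": 0, "ay": 0, "az": 0}

```text
clock: 25.4
tcp_pos: [0.4302, 0.317, 0.058]
orientation: [0.0, 0.404, 0.915, -0.0]
wrist_force: [0.1, -0.6, -1.3]
finger_gap: 0.0122
```

>>> servo_tool:
  increments:
    - {"claw": 0.95, "x": 0, "y": 0, "z": 0, "ax": 0, "ay": 0, "az": 0}
    - {"claw": 0.95, "x": 0, "y": 0, "z": 0, "ax": 0, "ay": 0, "az": 0}

```text
clock: 25.6
tcp_pos: [0.4302, 0.317, 0.058]
orientation: [0.0, 0.404, 0.915, 0.0]
wrist_force: [-0.8, -0.1, 0.3]
finger_gap: 0.0126
```

>>> servo_tool:
  increments:
    - {"claw": 0.95, "x": 0, "y": 0, "z": 0.5, "ax": 0, "ay": 0, "az": 0}
    - {"claw": 0.95, "x": 0, "y": 0, "z": 0.7, "ax": 0, "ay": 0, "az": 0}
    - {"claw": 0.95, "x": 0, "y": 0, "z": 0.8, "ax": 0, "ay": 0, "az": 0}
    - {"claw": 0.95, "x": 0, "y": 0, "z": 0.7, "ax": 0, "ay": 0, "az": 0}
    - {"claw": 0.95, "x": 0, "y": 0, "z": 0, "ax": 0, "ay": 0, "az": 0}

```text
clock: 26.1
tcp_pos: [0.432, 0.3179, 0.1284]
orientation: [0.002, 0.404, 0.915, 0.002]
wrist_force: [0.4, 0.7, -3.7]
finger_gap: 0.0122
```

```bash
python3 - <<'E'
from h import *
st();weigh(14);st();snap("side","s3");snap("scene","c3")
E
```

```text
26.1 [0.432  0.3179 0.1284] phi/tilt [132.32   0.31] F [ 0.36  0.7  -3.69] gap 0.0122 q6 1.32
[ 0.0066331   0.06485334 -3.33644188] [0.43546467 0.48214346 0.72028491] mass 0.34010620599556746
26.8 [0.4303 0.317  0.1252] phi/tilt [132.32   0.  ] F [-0.31 -0.78 -2.61] gap 0.0128 q6 1.32
```

View pics/s3.png

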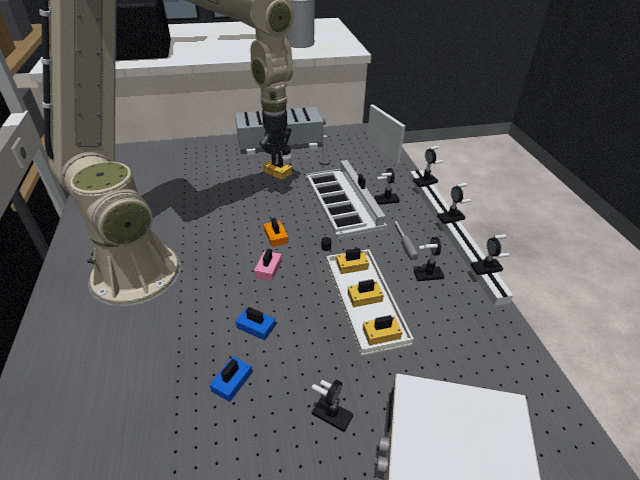

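View pics/c3.png

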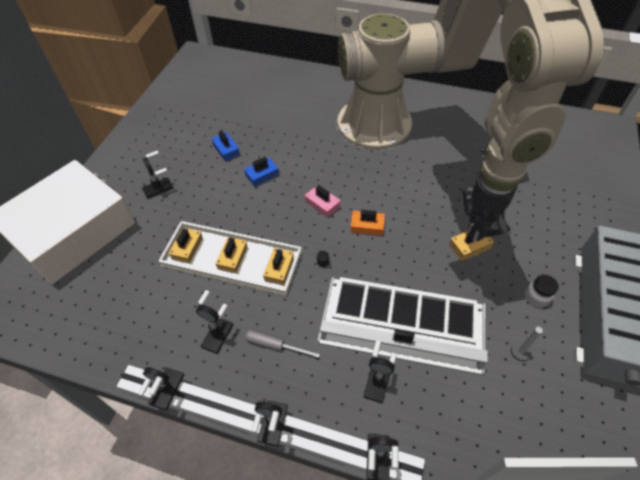

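>>> servo_tool:
  increments:
    - {"claw": 0.95, "x": 0.1, "y": -0.5, "z": 0.5, "ax": 0, "ay": 0, "az": 0.3}
    - {"claw": 0.95, "x": 0.3, "y": -0.9, "z": 0.5, "ax": 0, "ay": 0, "az": 0.3}
    - {"claw": 0.95, "x": 0.3, "y": -0.9, "z": 0, "ax": 0, "ay": 0, "az": 0.3}
    - {"claw": 0.95, "x": 0.3, "y": -0.9, "z": 0, "ax": 0, "ay": 0, "az": 0.3}
    - {"claw": 0.95, "x": 0.3, "y": -0.9, "z": 0, "ax": 0, "ay": 0, "az": 0.3}

```text
clock: 27.4
tcp_pos: [0.4631, 0.2137, 0.1506]
orientation: [0.0, 0.305, 0.952, 0.0]
wrist_force: [0.5, -0.5, -3.3]
finger_gap: 0.0126
```

>>> servo_tool:
  increments:
    - {"claw": 0.95, "x": 0.3, "y": -0.9, "z": 0, "ax": 0, "ay": 0, "az": 0.3}
    - {"claw": 0.95, "x": 0.3, "y": -0.9, "z": 0, "ax": 0, "ay": 0, "az": 0.3}
    - {"claw": 0.95, "x": 0.3, "y": -0.9, "z": 0, "ax": 0, "ay": 0, "az": 0.3}
    - {"claw": 0.95, "x": 0.3, "y": -0.9, "z": 0, "ax": 0, "ay": 0, "az": 0.3}
    - {"claw": 0.95, "x": 0.3, "y": -0.9, "z": 0, "ax": 0, "ay": 0, "az": 0.3}

```text
clock: 27.9
tcp_pos: [0.5006, 0.101, 0.1505]
orientation: [0.0, 0.204, 0.979, 0.0]
wrist_force: [1.0, -0.5, -4.4]
finger_gap: 0.0124
```

>>> servo_tool:
  increments:
    - {"claw": 0.95, "x": 0.3, "y": -0.9, "z": 0, "ax": 0, "ay": 0, "az": 0.3}
    - {"claw": 0.95, "x": 0.3, "y": -0.9, "z": 0, "ax": 0, "ay": 0, "az": 0.3}
    - {"claw": 0.95, "x": 0.3, "y": -0.9, "z": 0, "ax": 0, "ay": 0, "az": 0.3}
    - {"claw": 0.95, "x": 0.3, "y": -0.9, "z": 0, "ax": 0, "ay": 0, "az": 0.3}
    - {"claw": 0.95, "x": 0.3, "y": -0.9, "z": 0, "ax": 0, "ay": 0, "az": 0.3}

```text
clock: 28.4
tcp_pos: [0.5381, -0.0115, 0.1504]
orientation: [0.0, 0.101, 0.995, 0.0]
wrist_force: [1.1, -0.4, -3.2]
finger_gap: 0.0126
```

>>> servo_tool:
  increments:
    - {"claw": 0.95, "x": 0.3, "y": -0.9, "z": 0, "ax": 0, "ay": 0, "az": 0.3}
    - {"claw": 0.95, "x": 0.3, "y": -0.9, "z": 0, "ax": 0, "ay": 0, "az": 0.3}
    - {"claw": 0.95, "x": 0.3, "y": -0.9, "z": 0, "ax": 0, "ay": 0, "az": 0.3}
    - {"claw": 0.95, "x": 0.3, "y": -0.9, "z": 0, "ax": 0, "ay": 0, "az": 0.3}
    - {"claw": 0.95, "x": 0.3, "y": -0.9, "z": 0, "ax": 0, "ay": 0, "az": 0.3}

```text
clock: 28.9
tcp_pos: [0.5755, -0.124, 0.1503]
orientation: [-0.0, -0.004, 1.0, 0.0]
wrist_force: [0.3, 0.1, -3.2]
finger_gap: 0.0123
```

>>> servo_tool:
  increments:
    - {"claw": 0.95, "x": 0, "y": -0.9, "z": -0.5, "ax": 0, "ay": 0, "az": 0.24}
    - {"claw": 0.95, "x": 0, "y": 0, "z": -0.5, "ax": 0, "ay": 0, "az": 0}
    - {"claw": 0.95, "x": 0, "y": 0, "z": 0, "ax": 0, "ay": 0, "az": 0}
    - {"claw": 0.95, "x": 0, "y": 0, "z": 0, "ax": 0, "ay": 0, "az": 0}

```text
clock: 29.3
tcp_pos: [0.5746, -0.1447, 0.1249]
orientation: [-0.001, -0.02, 1.0, 0.001]
wrist_force: [-0.2, -0.3, -3.6]
finger_gap: 0.0125
```

```bash
cat >>h.py <<'E'
def tau(n=10):
    f=[]
    for i in range(n):
        env.read_camera("side");s=env.get_state();f.append(np.r_[s['tau'],s['wrist_force'],s['joint_pos']])
    f=np.array(f);print(f.mean(0).round(3));print(f.std(0)[:9].round(3));return f.mean(0)
E
python3 - <<'E'
from h import *
st();snap("wrist","w14");np.save("tl.npy",tau());st()
E
```

```text
29.3 [ 0.5746 -0.1447  0.1249] phi/tilt [1.8225e+02 1.1000e-01] F [-0.16 -0.3  -3.58] gap 0.0125 q6 -0.42
[-3.9000e-02 -5.3243e+01  2.9088e+01  6.0000e-03 -2.0000e-03  2.0000e-03
  1.0500e-01 -1.9000e-01 -3.4990e+00 -3.8200e-01  4.1000e-01 -1.2100e-01
  1.0390e+00  0.0000e+00 -4.2200e-01]
[0.112 0.223 0.124 0.015 0.005 0.001 0.423 0.465 0.347]
29.85 [ 0.5754 -0.1454  0.1255] phi/tilt [1.8225e+02 1.0000e-02] F [ 0.31 -0.25 -3.22] gap 0.0129 q6 -0.42
```

View pics/w14.png

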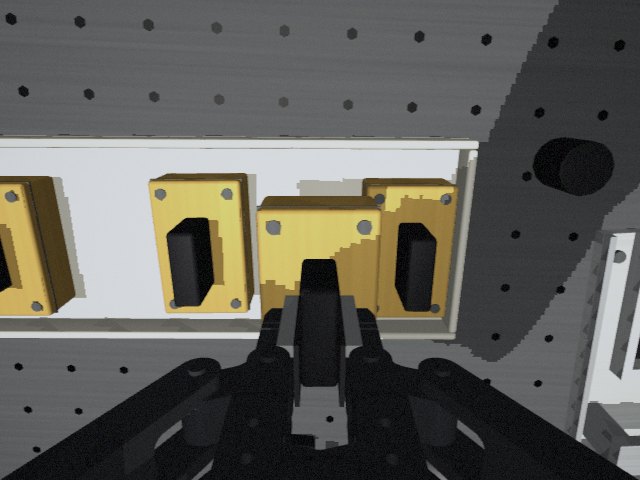

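```bash
python3 - <<'E'
from h import *
c=np.load("pics/w14.npz")
cas(c,[(160,194),(227,194),(236,303),(174,303)],.033)
for p in [(380,199),(446,199),(435,309)]:print(ray(c,*p,.033).round(4))
E
```

```text
centre [ 0.5773 -0.2113] yaw 2.9/182.9 sides [np.float64(0.0362), np.float64(0.0653), np.float64(0.0365), np.float64(0.0653)]
[ 0.5434 -0.112   0.033 ]
[ 0.5419 -0.0762  0.033 ]
[ 0.6084 -0.0737  0.033 ]
```

>>> servo_tool:
  increments:
    - {"claw": 0.95, "x": 0.04, "y": -0.27, "z": 0, "ax": 0, "ay": 0, "az": 0}
    - {"claw": 0.95, "x": 0, "y": 0, "z": -0.7, "ax": 0, "ay": 0, "az": 0}
    - {"claw": 0.95, "x": 0, "y": 0, "z": -0.3, "ax": 0, "ay": 0, "az": 0}
    - {"claw": 0.95, "x": 0, "y": 0, "z": 0, "ax": 0, "ay": 0, "az": 0}

```text
clock: 30.25
tcp_pos: [0.575, -0.1521, 0.0988]
orientation: [-0.002, -0.019, 1.0, 0.001]
wrist_force: [-0.3, 0.4, -3.0]
finger_gap: 0.0124
```

```bash
python3 - <<'E'
from h import *
st();snap("wrist","w15");snap("scene","c4")
im=cv2.imread("pics/c4.png");cv2.imwrite("pics/c4a.png",cv2.resize(im[190:310,140:340],None,fx=4,fy=4,interpolation=2))
E
```

```text
30.25 [ 0.575  -0.1521  0.0988] phi/tilt [182.22   0.2 ] F [-0.27  0.44 -2.97] gap 0.0124 q6 -0.43
```

View pics/w15.png

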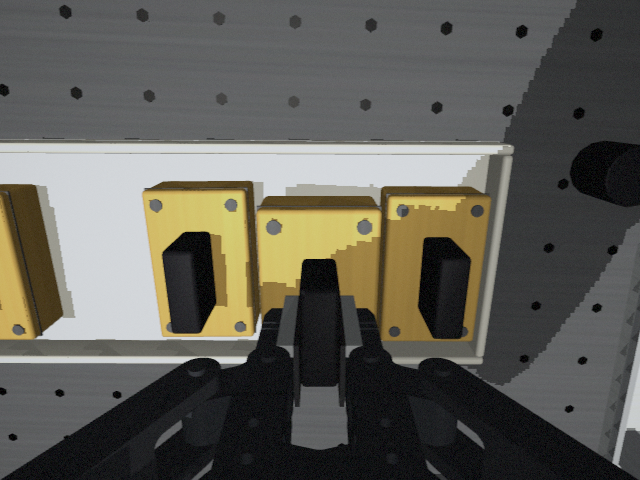

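Centred between its neighbours at columns 200 and 440. Lowering it.

>>> servo_tool:
  increments:
    - {"claw": 0.95, "x": 0, "y": 0, "z": -0.5, "ax": 0, "ay": 0, "az": 0}
    - {"claw": 0.95, "x": 0, "y": 0, "z": -0.5, "ax": 0, "ay": 0, "az": 0}
    - {"claw": 0.95, "x": 0, "y": 0, "z": -0.35, "ax": 0, "ay": 0, "az": 0}
    - {"claw": 0.95, "x": 0, "y": 0, "z": -0.06, "ax": 0, "ay": 0, "az": 0}
    - {"claw": 0.95, "x": 0, "y": 0, "z": 0, "ax": 0, "ay": 0, "az": 0}

```text
clock: 30.85
tcp_pos: [0.5758, -0.1521, 0.0643]
orientation: [-0.001, -0.02, 1.0, 0.0]
wrist_force: [-0.3, 0.1, -2.3]
finger_gap: 0.0123
```

>>> servo_tool:
  increments:
    - {"claw": 0.95, "x": 0, "y": 0, "z": -0.04, "ax": 0, "ay": 0, "az": 0}
    - {"claw": 0.95, "x": 0, "y": 0, "z": 0, "ax": 0, "ay": 0, "az": 0}

```text
clock: 31.05
tcp_pos: [0.5766, -0.1524, 0.0644]
orientation: [0.0, -0.02, 1.0, -0.0]
wrist_force: [0.5, -0.1, -3.8]
finger_gap: 0.0126
```

>>> servo_tool:
  increments:
    - {"claw": 0.95, "x": 0, "y": 0, "z": -0.05, "ax": 0, "ay": 0, "az": 0}
    - {"claw": 0.95, "x": 0, "y": 0, "z": 0, "ax": 0, "ay": 0, "az": 0}

```text
clock: 31.25
tcp_pos: [0.5765, -0.1523, 0.0631]
orientation: [0.0, -0.02, 1.0, -0.0]
wrist_force: [1.1, 0.5, -3.7]
finger_gap: 0.0124
```

>>> servo_tool:
  increments:
    - {"claw": 0.95, "x": 0, "y": 0, "z": -0.04, "ax": 0, "ay": 0, "az": 0}
    - {"claw": 0.95, "x": 0, "y": 0, "z": 0, "ax": 0, "ay": 0, "az": 0}

```text
clock: 31.45
tcp_pos: [0.5765, -0.1525, 0.0629]
orientation: [0.0, -0.02, 1.0, -0.0]
wrist_force: [-2.2, -0.4, 4.0]
finger_gap: 0.0127
```

Contact. I'll release it, then compare loaded and empty joint torques at the same hover pose to check the weighing scale.

>>> servo_tool:
  increments:
    - {"claw": 0.75, "x": 0, "y": 0, "z": 0.06, "ax": 0, "ay": 0, "az": 0}
    - {"claw": 0.7, "x": 0, "y": 0, "z": 0, "ax": 0, "ay": 0, "az": 0}
    - {"claw": 0.7, "x": 0, "y": 0, "z": 0, "ax": 0, "ay": 0, "az": 0}
    - {"claw": 0.7, "x": 0, "y": 0, "z": 0.5, "ax": 0, "ay": 0, "az": 0}
    - {"claw": 0.7, "x": 0, "y": 0, "z": 0.9, "ax": 0, "ay": 0, "az": 0}

```text
clock: 31.95
tcp_pos: [0.575, -0.1517, 0.0976]
orientation: [-0.002, -0.02, 1.0, 0.001]
wrist_force: [-0.7, -0.3, -0.5]
finger_gap: 0.0254
```

>>> servo_tool:
  increments:
    - {"claw": 0.7, "x": 0, "y": 0.27, "z": 0.9, "ax": 0, "ay": 0, "az": 0}
    - {"claw": 0.7, "x": 0, "y": 0, "z": 0.1, "ax": 0, "ay": 0, "az": 0}
    - {"claw": 0.95, "x": 0, "y": 0, "z": 0, "ax": 0, "ay": 0, "az": 0}
    - {"claw": 0.95, "x": 0, "y": 0, "z": 0, "ax": 0, "ay": 0, "az": 0}
    - {"claw": 0.95, "x": 0, "y": 0, "z": 0, "ax": 0, "ay": 0, "az": 0}

```text
clock: 32.45
tcp_pos: [0.5755, -0.1454, 0.1222]
orientation: [-0.001, -0.019, 1.0, 0.0]
wrist_force: [-0.6, 0.4, -0.5]
finger_gap: 0.0043
```

```bash
python3 - <<'E'
from h import *
st();e=tau();l=np.load("tl.npy");d=l-e;print("diff",d.round(3))
print("mass by tau2 ~",d[1]/9.81/.594, " by wrist",-d[8]/9.81);snap("wrist","w16")
E
```

```text
32.45 [ 0.5755 -0.1454  0.1222] phi/tilt [1.8223e+02 1.2000e-01] F [-0.59  0.4  -0.46] gap 0.0043 q6 -0.42
[ 3.0000e-03 -5.1477e+01  2.7730e+01  1.0000e-02 -0.0000e+00 -0.0000e+00
 -1.7600e-01  3.7000e-02 -7.8000e-02 -3.8300e-01  4.1400e-01 -1.2200e-01
  1.0360e+00  0.0000e+00 -4.2200e-01]
[0.017 0.124 0.049 0.005 0.    0.    0.473 0.467 0.381]
diff [-4.200e-02 -1.766e+00  1.358e+00 -4.000e-03 -2.000e-03  2.000e-03
  2.820e-01 -2.270e-01 -3.421e+00  0.000e+00 -5.000e-03  1.000e-03
  4.000e-03  0.000e+00 -0.000e+00]
mass by tau2 ~ -0.3030758619708622  by wrist 0.348737459580773
```

View pics/w16.png

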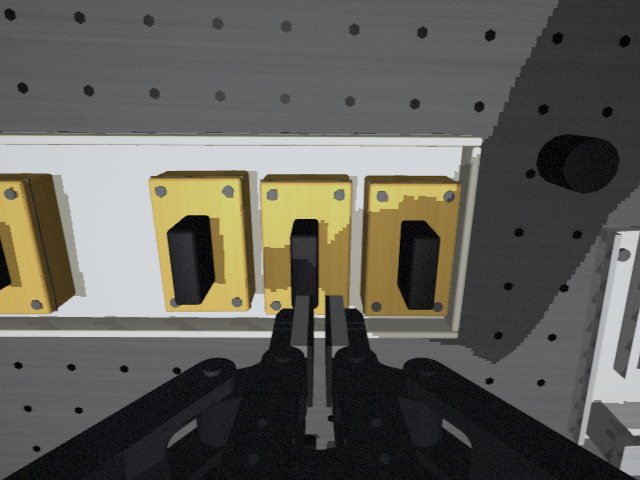

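```bash
python3 - <<'E'
from h import *
for n in ("scene","side"):
    im,c=snap(n,n+"5");m=brass(im);k,l,S,ce=cv2.connectedComponentsWithStats(m)
    for a in range(1,k):
        if S[a,4]>25:print(n,S[a],ce[a].round(0),ray(c,*ce[a],.02).round(3))
E
```

```text
scene [168 229  33  33 589] [186. 247.] [ 0.589 -0.328  0.02 ]
scene [ 216  237   76   48 1902] [255. 261.] [ 0.58  -0.152  0.02 ]
side [  0  23  52  52 805] [25. 46.] [-0.779  1.968  0.02 ]
side [ 0 29 12 16 50] [ 4. 36.] [-0.942  2.169  0.02 ]
side [ 41 119  17  35 299] [ 49. 136.] [-0.39   0.811  0.02 ]
side [ 49 155  24  28 299] [ 62. 166.] [-0.294  0.572  0.02 ]
side [ 19 164  20  39 295] [ 29. 182.] [-0.375  0.481  0.02 ]
side [ 336  253   47   54 1198] [359. 281.] [ 0.574 -0.168  0.02 ]
side [363 316  39  29 625] [381. 332.] [ 0.581 -0.336  0.02 ]
```

View pics/scene5.png

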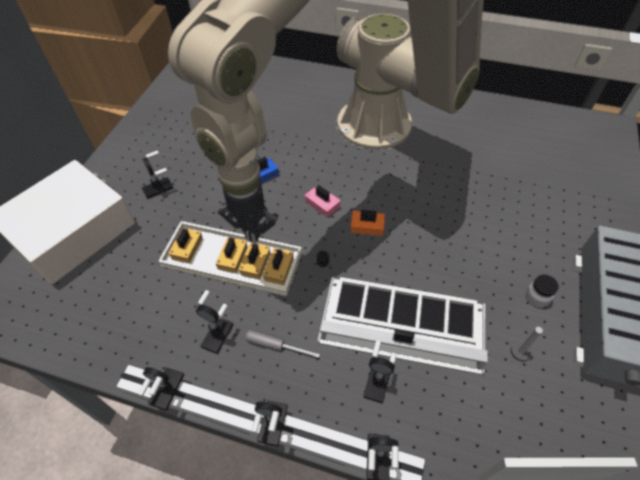

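View pics/side5.png

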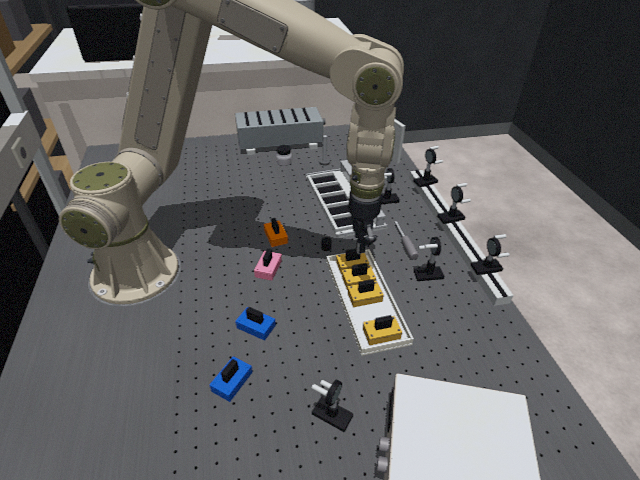

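>>> servo_tool:
  increments:
    - {"claw": 0.3, "x": 0, "y": 0.9, "z": 1, "ax": 0, "ay": 0, "az": 0.2}
    - {"claw": 0.3, "x": 0, "y": 0.9, "z": 0, "ax": 0, "ay": 0, "az": 0.2}
    - {"claw": 0.3, "x": 0, "y": 0.9, "z": 0, "ax": 0, "ay": 0, "az": 0}
    - {"claw": 0.3, "x": 0, "y": 0.9, "z": 0, "ax": 0, "ay": 0, "az": 0}
    - {"claw": 0.3, "x": 0.3, "y": 0.9, "z": 0, "ax": 0, "ay": 0, "az": 0}

```text
clock: 33.6
tcp_pos: [0.5831, -0.0321, 0.1486]
orientation: [-0.0, -0.047, 0.999, 0.0]
wrist_force: [0.6, 0.1, 0.2]
finger_gap: 0.06
```

>>> servo_tool:
  increments:
    - {"claw": 0.3, "x": 0.3, "y": 0.9, "z": 0, "ax": 0, "ay": 0, "az": 0}
    - {"claw": 0.3, "x": 0.4, "y": 0.9, "z": 0, "ax": 0, "ay": 0, "az": 0}
    - {"claw": 0.3, "x": 0.4, "y": 0.9, "z": 0, "ax": 0, "ay": 0, "az": 0}
    - {"claw": 0.3, "x": 0.4, "y": 0.9, "z": 0, "ax": 0, "ay": 0, "az": 0}
    - {"claw": 0.3, "x": 0.4, "y": 0.9, "z": 0, "ax": 0, "ay": 0, "az": 0}

```text
clock: 34.1
tcp_pos: [0.6316, 0.0805, 0.1484]
orientation: [0.0, -0.047, 0.999, 0.0]
wrist_force: [-0.2, -0.1, 0.3]
finger_gap: 0.0598
```

>>> servo_tool:
  increments:
    - {"claw": 0.3, "x": 0.4, "y": 0.9, "z": 0, "ax": 0, "ay": 0, "az": 0}
    - {"claw": 0.3, "x": 0.4, "y": 0.9, "z": 0, "ax": 0, "ay": 0, "az": 0}
    - {"claw": 0.3, "x": 0.4, "y": 0.9, "z": 0, "ax": 0, "ay": 0, "az": 0}
    - {"claw": 0.3, "x": 0.4, "y": 0.9, "z": 0, "ax": 0, "ay": 0, "az": 0}
    - {"claw": 0.3, "x": 0.4, "y": 0.9, "z": 0, "ax": 0, "ay": 0, "az": 0}

```text
clock: 34.6
tcp_pos: [0.6816, 0.193, 0.1483]
orientation: [0.0, -0.047, 0.999, 0.0]
wrist_force: [-0.5, -1.0, -0.2]
finger_gap: 0.0599
```

>>> servo_tool:
  increments:
    - {"claw": 0.3, "x": 0.35, "y": 0.9, "z": -0.4, "ax": 0, "ay": 0, "az": 0}
    - {"claw": 0.3, "x": 0.05, "y": 0.1, "z": -0.4, "ax": 0, "ay": 0, "az": 0}
    - {"claw": 0.3, "x": 0, "y": 0, "z": 0, "ax": 0, "ay": 0, "az": 0}

```text
clock: 34.9
tcp_pos: [0.69, 0.2174, 0.1258]
orientation: [-0.002, -0.048, 0.999, -0.0]
wrist_force: [-0.0, -1.1, -0.6]
finger_gap: 0.0601
```

```bash
python3 - <<'E'
from h import *
st();snap("wrist","w17");st()
E
```

```text
34.9 [0.69   0.2174 0.1258] phi/tilt [185.51   0.22] F [-0.02 -1.09 -0.61] gap 0.0601 q6 0.1
34.95 [0.6902 0.2166 0.1268] phi/tilt [1.8545e+02 1.7000e-01] F [-0.38  0.03  0.59] gap 0.0595 q6 0.1
```

View pics/w17.png

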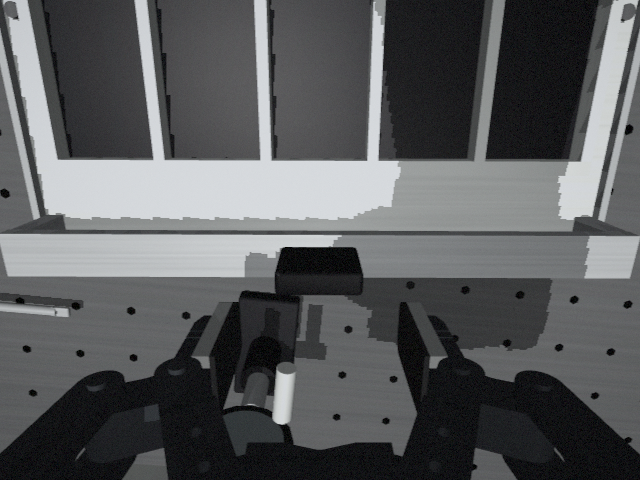

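>>> servo_tool:
  increments:
    - {"claw": 0.3, "x": 0, "y": 0, "z": -0.7, "ax": 0, "ay": 0, "az": 0}
    - {"claw": 0.3, "x": 0, "y": 0, "z": -0.7, "ax": 0, "ay": 0, "az": 0}
    - {"claw": 0.3, "x": 0, "y": 0, "z": -0.45, "ax": 0, "ay": 0, "az": 0}
    - {"claw": 0.3, "x": 0, "y": 0, "z": 0, "ax": 0, "ay": 0, "az": 0}

```text
clock: 35.35
tcp_pos: [0.6899, 0.2157, 0.0804]
orientation: [-0.002, -0.047, 0.999, -0.0]
wrist_force: [-0.1, -0.5, -0.5]
finger_gap: 0.0596
```

>>> servo_tool:
  increments:
    - {"claw": 0.7, "x": 0, "y": 0, "z": 0, "ax": 0, "ay": 0, "az": 0}
    - {"claw": 0.7, "x": 0, "y": 0, "z": 0, "ax": 0, "ay": 0, "az": 0}
    - {"claw": 0.7, "x": 0, "y": 0, "z": 0, "ax": 0, "ay": 0, "az": 0}
    - {"claw": 0.7, "x": 0, "y": 0, "z": 0, "ax": 0, "ay": 0, "az": 0}
  newtons: 40

```text
clock: 35.75
tcp_pos: [0.6917, 0.2172, 0.0834]
orientation: [0.001, -0.048, 0.999, 0.0]
wrist_force: [-1.6, 0.7, 4.1]
finger_gap: 0.0391
```

>>> servo_tool:
  increments:
    - {"claw": 0.7, "x": -0.35, "y": -0.033, "z": 0, "ax": 0, "ay": 0, "az": 0}
    - {"claw": 0.7, "x": -0.35, "y": -0.033, "z": 0, "ax": 0, "ay": 0, "az": 0}
    - {"claw": 0.7, "x": -0.35, "y": -0.033, "z": 0, "ax": 0, "ay": 0, "az": 0}
    - {"claw": 0.7, "x": -0.35, "y": -0.033, "z": 0, "ax": 0, "ay": 0, "az": 0}
    - {"claw": 0.7, "x": -0.35, "y": -0.033, "z": 0, "ax": 0, "ay": 0, "az": 0}

```text
clock: 36.25
tcp_pos: [0.6482, 0.2132, 0.0834]
orientation: [0.002, -0.047, 0.999, 0.0]
wrist_force: [2.3, 1.2, 6.2]
finger_gap: 0.0392
```

>>> servo_tool:
  increments:
    - {"claw": 0.7, "x": -0.1, "y": -0.01, "z": 0, "ax": 0, "ay": 0, "az": 0}
    - {"claw": 0.7, "x": 0, "y": 0, "z": 0, "ax": 0, "ay": 0, "az": 0}

```text
clock: 36.45
tcp_pos: [0.6445, 0.2128, 0.0834]
orientation: [0.001, -0.048, 0.999, 0.0]
wrist_force: [-0.4, 1.3, 8.9]
finger_gap: 0.039
```

>>> servo_tool:
  increments:
    - {"claw": 0.7, "x": -0.1, "y": -0.01, "z": 0.08, "ax": 0, "ay": 0, "az": 0}
    - {"claw": 0.7, "x": 0, "y": 0, "z": 0, "ax": 0, "ay": 0, "az": 0}

```text
clock: 36.65
tcp_pos: [0.642, 0.2126, 0.0835]
orientation: [-0.0, -0.048, 0.999, 0.0]
wrist_force: [2.1, 1.6, -2.8]
finger_gap: 0.0389
```

>>> servo_tool:
  increments:
    - {"claw": 0.7, "x": -0.1, "y": -0.01, "z": 0, "ax": 0, "ay": 0, "az": 0}
    - {"claw": 0.7, "x": 0, "y": 0, "z": 0, "ax": 0, "ay": 0, "az": 0}

```text
clock: 36.85
tcp_pos: [0.6418, 0.2125, 0.0835]
orientation: [0.002, -0.047, 0.999, 0.0]
wrist_force: [8.1, 4.4, -6.9]
finger_gap: 0.0389
```

>>> servo_tool:
  increments:
    - {"claw": 0.7, "x": -0.1, "y": -0.01, "z": 0, "ax": 0, "ay": 0, "az": 0}
    - {"claw": 0.7, "x": 0, "y": 0, "z": 0, "ax": 0, "ay": 0, "az": 0}

```text
clock: 37.05
tcp_pos: [0.6418, 0.2125, 0.0836]
orientation: [0.004, -0.047, 0.999, 0.001]
wrist_force: [15.5, 5.6, -10.9]
finger_gap: 0.0387
```

>>> servo_tool:
  increments:
    - {"claw": 0.7, "x": -0.1, "y": -0.01, "z": 0, "ax": 0, "ay": 0, "az": 0}
    - {"claw": 0.7, "x": 0, "y": 0, "z": 0, "ax": 0, "ay": 0, "az": 0}

```text
clock: 37.25
tcp_pos: [0.6417, 0.2125, 0.0836]
orientation: [0.006, -0.047, 0.999, 0.001]
wrist_force: [21.9, 5.3, -15.1]
finger_gap: 0.0388
```

>>> servo_tool:
  increments:
    - {"claw": 0.7, "x": 0.25, "y": 0.02, "z": 0, "ax": 0, "ay": 0, "az": 0}
    - {"claw": 0.35, "x": 0, "y": 0, "z": 0, "ax": 0, "ay": 0, "az": 0}
    - {"claw": 0.3, "x": 0, "y": 0, "z": 0, "ax": 0, "ay": 0, "az": 0}
    - {"claw": 0.3, "x": 0, "y": 0, "z": 0.8, "ax": 0, "ay": 0, "az": 0}
    - {"claw": 0.3, "x": 0, "y": 0, "z": 1, "ax": 0, "ay": 0, "az": 0}

```text
clock: 37.75
tcp_pos: [0.639, 0.2114, 0.1278]
orientation: [-0.003, -0.047, 0.999, -0.001]
wrist_force: [0.3, -0.9, 0.2]
finger_gap: 0.0599
```

>>> servo_tool:
  increments:
    - {"claw": 0.3, "x": -0.5, "y": -0.5, "z": 1, "ax": 0, "ay": 0, "az": 0}
    - {"claw": 0.3, "x": -0.5, "y": -0.5, "z": 1, "ax": 0, "ay": 0, "az": 0}
    - {"claw": 0.3, "x": 0, "y": -0.5, "z": 1, "ax": 0, "ay": 0, "az": 0}
    - {"claw": 0.3, "x": 0, "y": 0, "z": 0, "ax": 0, "ay": 0, "az": 0}

```text
clock: 38.15
tcp_pos: [0.6171, 0.1733, 0.2086]
orientation: [0.003, -0.047, 0.999, -0.0]
wrist_force: [0.7, 0.2, 0.5]
finger_gap: 0.0595
```

```bash
python3 - <<'E'
from h import *
st();snap("wrist","w18");snap("side","side6");snap("scene","scene6")
E
```

```text
38.15 [0.6171 0.1733 0.2086] phi/tilt [185.35   0.33] F [0.7  0.18 0.52] gap 0.0595 q6 0.06
```

View pics/w18.png

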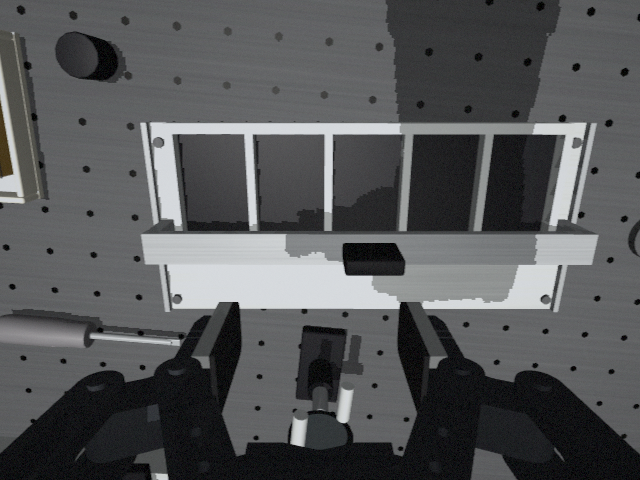

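View pics/side6.png

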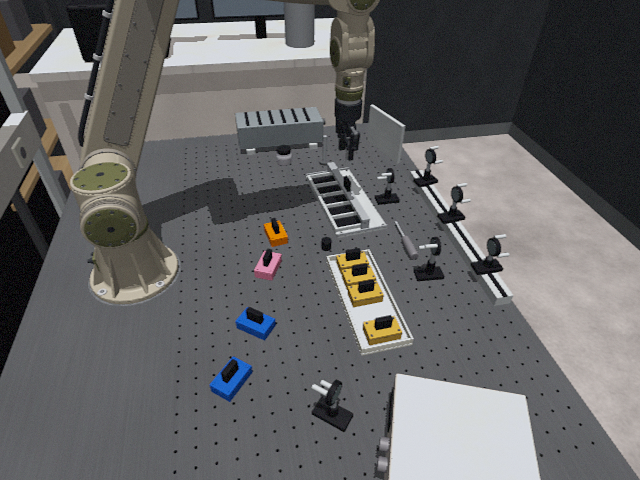

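View pics/scene6.png

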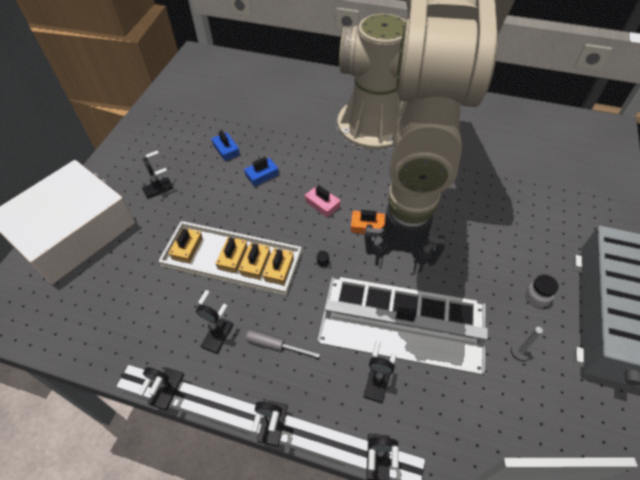

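```bash
python3 - <<'E'
from h import *
c=np.load("pics/w18.npz")
a=.094;t=np.array([.5997,.2094]);Rm=np.array([[np.cos(a),-np.sin(a)],[np.sin(a),np.cos(a)]])
for p,z in [((143,234.5),.048),((300,234),.048),((594,234.5),.048),((145,263.5),.048),((596,263.5),.048),((181,134.5),.02),((556,134.5),.02)]:print(p,((ray(c,*p,z)[:2]-t)@Rm).round(4))
E
```

```text
(143, 234.5) [ 0.0274 -0.1662]
(300, 234) [ 0.027  -0.0509]
(594, 234.5) [0.0272 0.1647]
(145, 263.5) [ 0.0504 -0.1678]
(596, 263.5) [0.0501 0.1711]
(181, 134.5) [-0.0419 -0.14  ]
(556, 134.5) [-0.0421  0.1396]
```

The bar lies 27 to 50 mm along the carrier's x, which is the closed position. All four cassettes are flat in the tray and the bystanders look unmoved. Handing in.

```bash
python3 - <<'E'
from h import *
print(env.hand_in());st()
E
```

```text
the job is handed in; nothing more can be done
None
the job is handed in; nothing more can be done
```

I opened the bar to its stop and weighed all four brass cassettes. All were under 500 g, so I laid them in the white tray, left the pockets empty and closed the bar to its stop. I handed the job in at about 38 s on the robot's clock; it reported no verdict.

- **Weights:** The wrist force gave about 0.30, 0.22, 0.26 and 0.34 kg. For the last cassette I also compared loaded and empty readings at nearly the same pose: 0.35 kg by wrist force and roughly 0.30 kg by joint torque. They disagree slightly, but both are well under 500 g.
- **Cassette count:** The scene and side cameras showed no fifth brass cassette. I left the blue, orange and pink look-alikes where they were.
- **Bar:** It stopped hard at both ends, with 15 N at open and 22 N at closed. The closing travel was 50 mm, and the last wrist picture puts it 27 to 50 mm along the carrier's x, matching closed (27 to 51 mm). It was about 5 mm ajar at the start.
- **Last pictures:** All four cassettes lie flat in the tray, and the mirrors, jar, canister, driver and post looked undisturbed. I saw no grip slip or knocked cassette.

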